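# Uncap, balance and mark a specimen carrier bar

## Task

Get the specimen carrier bar ready to hang in the mixer. Lift every cap off its pots and put each in a pocket of its own in the cap tray, right way up (open side down); then lay the bare bar square across the knife edge of the balancing stand and move it along until it balances level by itself, clear of both stops. Finally mark the balance point by setting the marker saddle astride the bar directly over the knife edge, and leave the bar balanced there with the saddle on it.

Things in the scene. Friction and masses are not known exactly. Their poses are not given: they have to be found in the camera images.
- carrier_mid (a point): Middle of the specimen carrier, a straight aluminium bar 300 long (x), 24 wide, 28 high; this point is 14 above its flat underside. Four white open pots (29 across, 22 high) are fixed on top at x = -126, -84, 84, 126. Its weight (0.4 to 0.7 kg) is uneven: bare of caps it balances at a point up to 35 either way from the middle, different each time.
- carrier: The same carrier; origin at the middle of its underside, same axes. Either end may point either way.
- cap0_mid (a point): Centre of loose white round cap 0, 36 across, 24 tall, 20 g, on the carrier's pot at x = -126; None if absent. Its open skirt (10 deep, bore 32) hangs over the pot's rim: lift it straight up. On its pot its underside is 40 above the bar's underside. This point is 12 above its underside; z points up when its open side is down.
- cap1_mid (a point): Centre of loose white round cap 1, 36 across, 24 tall, 20 g, on the carrier's pot at x = -84; None if absent. Its open skirt (10 deep, bore 32) hangs over the pot's rim: lift it straight up. On its pot its underside is 40 above the bar's underside. This point is 12 above its underside; z points up when its open side is down.
- cap2_mid (a point): Centre of loose white round cap 2, 36 across, 24 tall, 20 g, on the carrier's pot at x = 84; None if absent. Its open skirt (10 deep, bore 32) hangs over the pot's rim: lift it straight up. On its pot its underside is 40 above the bar's underside. This point is 12 above its underside; z points up when its open side is down.
- cap3_mid (a point): Centre of loose white round cap 3, 36 across, 24 tall, 20 g, on the carrier's pot at x = 126; None if absent. Its open skirt (10 deep, bore 32) hangs over the pot's rim: lift it straight up. On its pot its underside is 40 above the bar's underside. This point is 12 above its underside; z points up when its open side is down.
- cap0: Cap 0; origin at the centre of its underside.
- cap1: Cap 1; origin at the centre of its underside.
- cap2: Cap 2; origin at the centre of its underside.
- cap3: Cap 3; origin at the centre of its underside.
- tray_in (a point): Loose low grey cap tray (0.6 kg), 110 x 110 x 12 high outside, divided into four square pockets (49 wide, 8 deep). This point is the centre of its inner floor level, 4 above its underside.
- pocket0 (a point): Centre of the floor of the tray's pocket 0, 4 above the tray's underside.
- pocket1 (a point): Centre of the floor of the tray's pocket 1, 4 above the tray's underside.
- pocket2 (a point): Centre of the floor of the tray's pocket 2, 4 above the tray's underside.
- pocket3 (a point): Centre of the floor of the tray's pocket 3, 4 above the tray's underside.
- edge (a point): Top of the balancing stand's knife edge, at its middle, 45 above the bench. The edge runs along y (56 long) and is blunt: a flat 8 wide along x, so a bar stays level while its centre of gravity is over that flat. The bar goes along x.
- stand: The fixed balancing stand: base 230 (x) by 70 (y), the knife edge across its middle, rubber stops at x = -90 and +90 (56 wide, 12 thick), tops 8 lower than the edge. A bar out of balance tips about 0.09 rad onto the stop on its heavy side. Origin under its centre.
- saddle_mid (a point): Centre of the grip tab of the marker saddle: an upside-down steel U, 40 along x, 46 wide (y), slot 30 wide (along x) and 20 deep, standing on its two legs, a black tab on top, 16 (x) by 14 (y), 22 tall. 47 high in all, 120 g. This point is 36 above the feet, 16 above the roof of the slot, which rests on the bar's top when set.
- saddle: The same saddle; origin midway between its feet. It may go on either way round.
- jar: Bystander: lidded specimen jar, 60 across, 70 tall; leave it alone.
- carton: Bystander: small carton 70 x 100 x 50; leave it alone.
Not all that is in view belongs to the job. There is more than one size of the saddle; the job needs the largest.

How it is judged:
On the way, in this order (a step that is already met when the one before it is completed fails the run):
1. every cap is in a pocket of the tray (x of cap0_mid in the frame of tray_in between -0.053 and 0.053 m and y of cap0_mid in the frame of tray_in between -0.053 and 0.053 m and z of cap0_mid in the frame of tray_in between 0.008 and 0.016 m and angle between each of cap0_mid, cap1_mid, cap2_mid, cap3_mid's own z axis and vertical below 0.2 rad and contact force between the fingers and cap0 below 0.05 N and x of cap1_mid in the frame of tray_in between -0.053 and 0.053 m and y of cap1_mid in the frame of tray_in between -0.053 and 0.053 m and z of cap1_mid in the frame of tray_in between 0.008 and 0.016 m and contact force between the fingers and cap1 below 0.05 N and x of cap2_mid in the frame of tray_in between -0.053 and 0.053 m and y of cap2_mid in the frame of tray_in between -0.053 and 0.053 m and z of cap2_mid in the frame of tray_in between 0.008 and 0.016 m and contact force between the fingers and cap2 below 0.05 N and x of cap3_mid in the frame of tray_in between -0.053 and 0.053 m and y of cap3_mid in the frame of tray_in between -0.053 and 0.053 m and z of cap3_mid in the frame of tray_in between 0.008 and 0.016 m and contact force between the fingers and cap3 below 0.05 N), for 0.2 s.
2. the bare bar balances level on the knife edge by itself (angle between carrier_mid's own z axis and vertical below 0.04 rad and contact force between stand and carrier above 1 N and contact force between the fingers and carrier below 0.05 N and angle between the x axis of carrier_mid and the x axis of edge, either way round below 0.2 rad and z of carrier_mid in the frame of edge between 0.01 and 0.018 m and y of carrier_mid in the frame of edge between -0.025 and 0.025 m and linear speed of carrier below 0.02 m/s and distance between saddle_mid and carrier_mid above 0.07 m), for 0.8 s.
At the end, for the whole second after the job is handed in: Each cap lies flat in a tray pocket, open side down; the bar rests on the knife edge alone, level within 0.04 rad, square within 0.2 rad, centred across it within 25 mm, at rest; the saddle sits down astride the bar, its centre within 5 mm of the edge's centre line (all of step 1 and angle between carrier_mid's own z axis and vertical below 0.04 rad and contact force between stand and carrier above 1 N and contact force between the fingers and carrier below 0.05 N and angle between the x axis of carrier_mid and the x axis of edge, either way round below 0.2 rad and z of carrier_mid in the frame of edge between 0.01 and 0.018 m and y of carrier_mid in the frame of edge between -0.025 and 0.025 m and linear speed of each of carrier, saddle below 0.02 m/s and x of saddle_mid in the frame of edge between -0.005 and 0.005 m and z of saddle_mid in the frame of carrier_mid between 0.026 and 0.034 m and angle between saddle_mid's own z axis and vertical below 0.12 rad and angle between the x axis of saddle_mid and the x axis of carrier_mid, either way round below 0.3 rad); the robot touches nothing.
It fails at once if the jar is disturbed (moved over 30 mm) (distance of jar from where it was at the start of the episode above 0.03 m).
It fails at once if the carton is disturbed (moved over 30 mm) (distance of carton from where it was at the start of the episode above 0.03 m).
It fails at once if the carrier is tipped over (angle between carrier_mid's own z axis and vertical above 0.7 rad).
Of cap0, cap1, cap2, cap3 only 2 to 4 are there at a start; the rules pass over those that are not, and their reading is None.
At some moment in a run one of saddle, tray may be knocked a few centimetres aside while the robot is not near it.
It also fails if it takes over 210 s, if anything falls off the work surface, if the arm or the gripper's body presses on something with over 40 N, if the wrist force passes 120 N, or if a joint passes its speed limit or range.

## Robot

A 6-joint arm with a two-finger parallel gripper is mounted at the origin on the work surface. World frame = base frame: x ahead of the robot, y to its left, z up, the work surface at z = 0. Lengths are in m, angles in rad, forces in N, time in s.
With the tool pointing down it reaches from about 0.275 to 0.75 m from the base axis. Payload 10.2 kg.
Tool frame: the origin (TCP) lies at the very end of the fingers, on their centre line; the grasp point (between the pads) lies 19 mm behind it; z points along the fingers, y is the direction in which the jaws open and shut (so a half turn about z gives the same grasp; the last joint's range is limited). The gripper opens to 88 mm and grips with 3 to 60 N. Pads are 18 mm wide; open, the fingers measure 123 mm over their backs; the gripper's body (75 mm by 187 mm) begins 45 mm behind the grasp point.
Start: joints at [-1.389, 0.313, 1.498, -0, 1.331, -0.223], TCP at [0.207, -0.483, 0.239] pointing down, gripper open.
Joint ranges: [-2.94, 2.94], [-0.97, 2.17], [0.19, 2.56], [-1.23, 4.37], [0.02, 3.11], [-2.88, 2.88]. Speed limits (rad/s): [2.39, 2.39, 3.01, 3.14, 3.14, 3.14].

## Interface

Orientations are given as a 3x3 rotation matrix whose columns are the frame's x, y, z axes.
In Python, from station import bot, eyes, order, outline_of gives the robot as it stands.
- The arm moves only by the tool apply_moves, never from a script. Its argument "series" is a list of rows, each a list of 3 entries, a list of its own where there are three numbers: the shift along the tool's x, y, z in units of 40 mm (1.0 is 40 mm), then the turn about the tool's z in units of 8 degrees (1.0 is 8 degrees), then the opening in per cent of the stroke, from 0 (shut) to 100 (fully open). In form: [[[dx, dy, dz], spin, hand], ...]. A call has 1 to 5 rows; each row shifts and turns the commanded pose from where the row before left it, along the tool's axes as they then stand; what a row does not reach is not made up. A row lasts 1/10 s, in which the tool goes at most 50 mm and 8.59 degrees, less where a joint would pass 70% of its speed; a pose out of reach is approached as far as the arm can. A call is refused whole if a number of a shift passes 1 or a number of a turn 1, either way. A call with a gripper value outside its range is refused whole. The fingers move at their own pace and stop on an object; "squeeze" is the grip in N (left out, the last holds). Time passes only in rows, so rows that do not move let the fingers close. It gives the time, the measured TCP pose, the force and the opening at its end, in the units of the state.
- bot.state(): the state, without advancing time (a new reading comes with each control period).
- eyes.grab_frame(name): name is "side" or "top"; returns a dict with "image" (384x512x3 uint8, red, green, blue), "intrinsics" (3x3 intrinsics, pixels), "T" (4x4, takes a point from camera to world coordinates). Camera axes: x right, y down, z forward; pixel columns grow to the right and rows downward; lengths in m; the calibration is good to about 2 mm. A picture is of the moment at which its call begins. There is no depth.
- order.sign_off(): hands the job in, once; it reports no verdict.
Trained networks look in the newest picture that a camera, given by its name, has taken for a name from the list of things; names that differ only in an ending like _2 or _b are one class to them, and where a whole thing is asked for, a point or a joint stands for the part that bears it (a point fixed in the world has none). Each returns a list of dicts, best first, with "confidence" (0 to 1); they miss things now and then, are a little off and sometimes report something else, mostly with a low value. They report only what shows in the picture. A call takes as long as a camera call. They do not tell look-alikes from the thing itself.
- outline_of(camera, query): "region" (384x512 bool, what is visible of it) and "extent" ([left, top, right, bottom] in pixels, round what is visible of it).
The state is a dict: "clock": time; "joints": joint angles; "dq": joint speeds; "joint_efforts": joint torques, N m; "position": TCP position; "tool_rot": TCP orientation; "force": force on the tool from outside, world axes, zero at the start; "ft_torque": the same for the moment, N m; "grip_width": finger opening in m.
Only numpy, scipy, OpenCV 4.12 (cv2) and the standard library are available. Lean on these libraries where they do the work, as an engineer would, in place of code of your own. Each camera call takes 0.05 s, during which the arm holds its last target. There are 200 camera calls.

## Working session

There is one attempt and no reset: what is moved stays moved. The work goes in short steps, Python scripts to look and compute and a tool call to move; the robot and the scene stay as the last step left them, time stands still between calls to the robot, and variables do not carry over. Pictures are saved under pics/ and viewed, about 12 in all and at most 16, crops included, and the job is handed in when it is done.

Besides the shell and the picture viewer there is one more tool, called after "Emit:" in YAML: its name, and indented under it one key for each argument. apply_moves: Moves the arm, as the interface text tells. Its arguments: {"type":"object","properties":{"series":{"type":"array"},"squeeze":{"type":"number"}},"required":["series"]}

```bash
ls; mkdir -p pics; python3 - <<'E'
from station import bot, eyes, order, outline_of
import cv2
s=bot.state();print(s['clock'],s['position'],s['tool_rot'],s['grip_width'])
for n in ('top','side'):
    f=eyes.grab_frame(n);cv2.imwrite(f'pics/{n}0.png',f['image'][:,:,::-1]);print(n,f['intrinsics'],f['T'])
    for q in ['carrier','cap0','cap1','cap2','cap3','tray_in','stand','saddle','jar','carton']:
        print(q,[(o['extent'],round(o['confidence'],2)) for o in outline_of(n,q)][:5])
E
```

```text
pics
0.0 [ 0.20672553 -0.48233688  0.23820483] [[ 9.19170283e-01  3.93860318e-01 -2.00221226e-04]
 [ 3.93860275e-01 -9.19169595e-01  1.15732997e-03]
 [ 2.71789086e-04 -1.14264250e-03 -9.99999310e-01]] 0.08821259376373439
top [[399.23424109   0.         244.34124633]
 [  0.         399.23424109 188.1185391 ]
 [  0.           0.           1.        ]] [[ 0.01858495 -0.98463566  0.17362956  0.40203387]
 [-0.99972134 -0.02082867 -0.01110916  0.00695588]
 [ 0.01455495 -0.17337471 -0.98474837  1.13358545]
 [ 0.          0.          0.          1.        ]]
carrier [([208.8, 243.4, 289.8, 252.9], 0.72)]
cap0 [([291.9, 236.2, 305.3, 255.6], 0.71), ([196.7, 245.6, 209.1, 255.5], 0.66), ([274.1, 240.5, 286.8, 251.0], 0.52), ([106.4, 200.9, 125.8, 223.6], 0.35)]
cap1 [([291.9, 236.2, 305.3, 255.6], 0.71), ([196.7, 245.6, 209.1, 255.5], 0.66), ([274.1, 240.5, 286.8, 251.0], 0.52), ([106.4, 200.9, 125.8, 223.6], 0.35)]
cap2 [([291.9, 236.2, 305.3, 255.6], 0.71), ([196.7, 245.6, 209.1, 255.5], 0.66), ([274.1, 240.5, 286.8, 251.0], 0.52), ([106.4, 200.9, 125.8, 223.6], 0.35)]
cap3 [([291.9, 236.2, 
[... 1168 characters left out ...]
, 0.73), ([166.5, 182.0, 183.4, 196.4], 0.65)]
cap2 [([171.1, 251.6, 188.0, 269.3], 0.82), ([172.4, 234.2, 188.8, 251.6], 0.81), ([168.4, 167.7, 184.0, 180.1], 0.73), ([166.5, 182.0, 183.4, 196.4], 0.65)]
cap3 [([171.1, 251.6, 188.0, 269.3], 0.82), ([172.4, 234.2, 188.8, 251.6], 0.81), ([168.4, 167.7, 184.0, 180.1], 0.73), ([166.5, 182.0, 183.4, 196.4], 0.65)]
tray_in [([168.8, 340.3, 243.5, 382.5], 0.73)]
stand [([241.1, 177.7, 275.3, 260.8], 0.7)]
saddle [([209.0, 109.5, 226.7, 128.1], 0.73), ([242.7, 115.7, 248.4, 132.4], 0.56), ([277.3, 123.2, 311.2, 165.0], 0.2)]
jar [([311.2, 260.2, 343.7, 302.0], 0.6)]
carton [([276.6, 122.2, 310.3, 163.3], 0.86), ([172.2, 338.3, 240.8, 384.0], 0.16)]
```

```bash
python3 - <<'E'
import cv2
a=cv2.imread('pics/top0.png')[105:285,90:420]; b=cv2.imread('pics/side0.png')[95:384,150:370]
cv2.imwrite('pics/t1.png',cv2.resize(a,None,fx=2.4,fy=2.4,interpolation=cv2.INTER_CUBIC));cv2.imwrite('pics/s1.png',cv2.resize(b,None,fx=2.05,fy=2.05,interpolation=cv2.INTER_CUBIC))
E
```

```text
(no output)
```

View pics/t1.png

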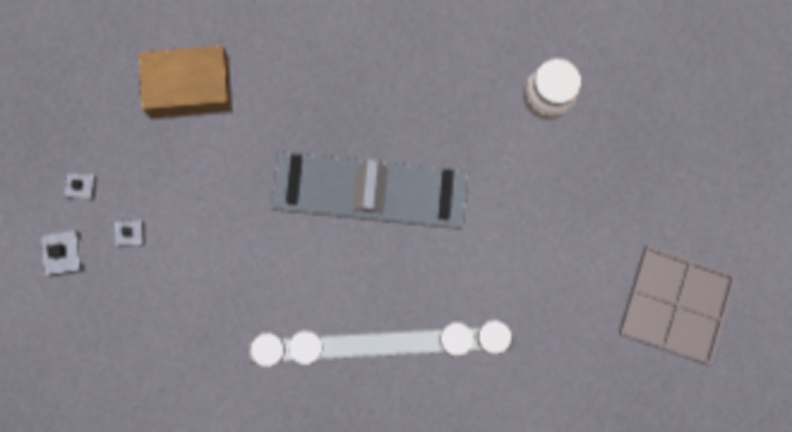

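View pics/s1.png

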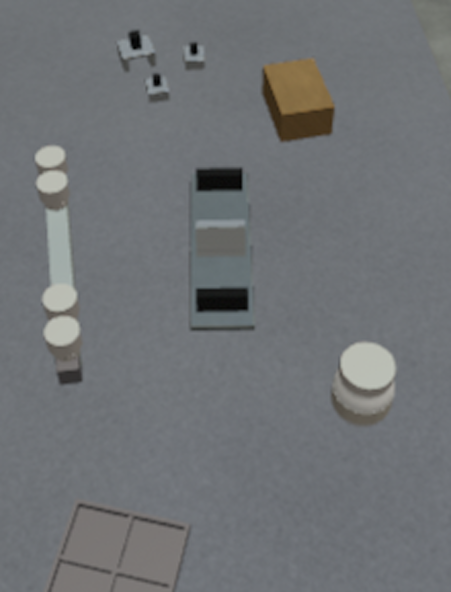

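The top view shows four white capped pots on the bar, at full-frame pixels (201,251), (217,250), (280,246) and (296,245). The stand is at (244,183), the tray at (372,232) and the largest saddle at (115,210). The jar and carton sit towards the back. The side view agrees.

```bash
cat > h.py <<'E'
from station import bot, eyes, order, outline_of
import cv2, numpy as np
def p2w(f,uv,z):
    uv=np.atleast_2d(uv).astype(float);K=np.array(f['intrinsics']);T=np.array(f['T'])
    d=np.c_[uv,np.ones(len(uv))]@np.linalg.inv(K).T@T[:3,:3].T
    return T[:3,3]+d*((z-T[2,3])/d[:,2])[:,None]
def w2p(f,P):
    T=np.array(f['T']);c=(np.atleast_2d(P)-T[:3,3])@T[:3,:3];q=c@np.array(f['intrinsics']).T
    return q[:,:2]/q[:,2:]
def blobs(mask,amin=15):
    n,l,st,ce=cv2.connectedComponentsWithStats(mask.astype(np.uint8),connectivity=4)
    return [(ce[i],st[i,4],l==i) for i in range(1,n) if st[i,4]>=amin]
def to(x,y,z,yaw=None):
    """units along tool axes from measured pose to target; yaw=world angle of jaw axis (mod pi)"""
    s=bot.state();R=np.array(s['tool_rot']);d=R.T@(np.array([x,y,z])-s['position'])/0.04
    a=0
    if yaw is not None:
        cur=np.arctan2(R[1,1],R[0,1]);a=-((yaw-cur+np.pi/2)%np.pi-np.pi/2)
    print('t%.1f pos'%s['clock'],np.round(s['position'],4),'grip%.4f'%s['grip_width'],'F',np.round(s['force'],1),'-> tool units',np.round(d,3),'spin',round(np.degrees(a)/8,2),'j6',round(s['joints'][5],2))
E
python3 - <<'E'
from h import *
f=eyes.grab_frame('top');im=f['image'].astype(int);g=eyes.grab_frame('side');gm=g['image'].astype(int)
print('white')
for c,a,m in blobs((im.min(2)>205)): print(c,a,p2w(f,c,.064)[0])
m2=(gm.min(2)>170)
for c,a,m in blobs(m2): print('s',c,a,p2w(g,c,.064)[0])
def rect(f,m,z):
    ys,xs=np.nonzero(m);P=p2w(f,np.c_[xs,ys],z)
    # area-based: centroid + minAreaRect
    r=cv2.minAreaRect((P[:,:2]*1000).astype(np.float32));return P.mean(0),r
for q,z in (('tray_in',.012),('stand',.01),('carrier',.028),('saddle',.03)):
    for cam,ff in (('top',f),('side',g)):
        o=outline_of(cam,q)
        if o: print(q,cam,o[0]['extent'],rect(ff,o[0]['region'],z))
# saddle black tab
sub=im[190:230,95:160]; mm=np.zeros(im.shape[:2],bool); mm[170:230,95:160]=sub.sum(2).max()>0
for c,a,m in blobs(mm&(im.max(2)<60),3): print('tab',c,a,p2w(f,c,.047)[0])
mm=np.zeros(im.shape[:2],bool);mm[165:205,195:290]=1
for c,a,m in blobs(mm&(im.max(2)<60),6): print('stop',c,a,p2w(f,c,.037)[0])
for c,a,m in blobs(mm&(im.min(2)>150),6): print('edge',c,a,p2w(f,c,.045)[0])
print(im[183,236:252].mean(1).astype(int))
mm=np.zeros(gm.shape[:2],bool);mm[170:260,235:285]=1
for c,a,m in blobs(mm&(gm.max(2)<60),6): print('sstop',c,a,p2w(g,c,.037)[0])
mm[:]=0;mm[100:150,200:255]=1
for c,a,m in blobs(mm&(gm.max(2)<60),3): print('stab',c,a,p2w(g,c,.04)[0])
E
```

```text
white
[322.17213115 138.03688525] 244 [ 0.73708026 -0.21961586  0.064     ]
[509.26415094 234.20754717] 53 [ 0.47973703 -0.7206148   0.064     ]
[295.77952756 244.91338583] 127 [ 0.44019819 -0.14472186  0.064     ]
[280.1627907  245.65891473] 129 [ 0.43744311 -0.10315143  0.064     ]
[200.82170543 250.29457364] 129 [0.42130562 0.10683256 0.064     ]
[216.51824818 249.41605839] 137 [0.42438487 0.0654485  0.064     ]
s [109.26190476  36.71428571] 42 [0.18203634 0.78670084 0.064     ]
s [173.9787234  170.88297872] 94 [0.42259927 0.10641408 0.064     ]
s [174.92857143 183.1122449 ] 98 [0.42604857 0.06476757 0.064     ]
s [178.8516129  239.16129032] 155 [ 0.43893082 -0.10168395  0.064     ]
s [179.73170732 255.95121951] 164 [ 0.44167513 -0.14491288  0.064     ]
s [329.10514019 272.88551402] 428 [ 0.73787237 -0.21448693  0.064     ]
tray_in top [349.6, 205.2, 393.8, 254.7] (array([ 0.48192329, -0.36724335,  0.012     ]), ((482.4615783691406, -367.4429931640625), (115.37837219238281, 112.73086547851562), 71.86749267578125))
tray_in side [172.7, 338.9, 240.0, 384.0] (array([ 0.48864443, -0.3
[... 1431 characters left out ...]
047     ]
stop [212.05714286 179.34285714] 70 [0.61838916 0.08532828 0.037     ]
stop [275.26229508 185.95081967] 61 [ 0.60336167 -0.09171919  0.037     ]
edge [243.85915493 180.92957746] 71 [ 0.61421571 -0.00360889  0.045     ]
[124 123 119 118 119 131 163 173 174 165 130 104 102 102 108 125]
sstop [256.72340426 182.14893617] 235 [0.6211567  0.07374368 0.037     ]
sstop [257.81481481 240.90740741] 270 [ 0.60675045 -0.10298995  0.037     ]
sstop [247.5 255. ] 8 [ 0.58139714 -0.13761177  0.037     ]
stab [215.47368421 114.07894737] 38 [0.5296321  0.34984618 0.04      ]
stab [244. 118.] 15 [0.6089689  0.32319779 0.04      ]
stab [225.94117647 133.64705882] 17 [0.55510765 0.26090932 0.04      ]
```

```bash
python3 - <<'E'
from h import *
to(.4408,-.1447,.10,np.radians(27))
E
```

```text
t1.6 pos [ 0.2067 -0.4826  0.2388] grip0.0878 F [ 0.4  0.5 -0.2] -> tool units [ 8.705 -5.46   3.468] spin 10.77 j6 -0.22
```

Emit:
apply_moves:
  series:
    - [[0,0,0],1,60]
    - [[0,0,0],1,60]
    - [[0,0,0],1,60]
    - [[0,0,0],1,60]
    - [[0,0,0],1,60]
  squeeze: 12

```text
clock: 2.1
position: [0.2068, -0.4826, 0.2387]
tool_rot: [[0.956, -0.295, 0.0], [-0.295, -0.956, 0.0], [0.0, -0.0, -1.0]]
force: [0.2, 0.4, 0.1]
grip_width: 0.0532
```

Emit:
apply_moves:
  series:
    - [[0,0,0],1,60]
    - [[0,0,0],1,60]
    - [[0,0,0],1,60]
    - [[0,0,0],1,60]
    - [[0,0,0],1,60]

```text
clock: 2.6
position: [0.2068, -0.4826, 0.2387]
tool_rot: [[0.543, -0.84, -0.0], [-0.84, -0.543, 0.0], [-0.0, 0.0, -1.0]]
force: [0.4, 0.1, -1.3]
grip_width: 0.0532
```

Emit:
apply_moves:
  series:
    - [[0,0,0],0.77,60]
    - [[0,0,0],0,60]

```text
clock: 2.8
position: [0.2067, -0.4826, 0.2387]
tool_rot: [[0.454, -0.891, -0.0], [-0.891, -0.454, 0.0], [-0.0, 0.0, -1.0]]
force: [-0.1, 0.3, 0.1]
grip_width: 0.0526
```

```bash
python3 - <<'E'
from h import *
to(.4408,-.1447,.10,np.radians(27))
E
```

```text
t2.8 pos [ 0.2067 -0.4826  0.2387] grip0.0526 F [-0.1  0.3  0.1] -> tool units [-4.872 -9.047  3.468] spin -0.0 j6 1.28
```

Emit:
apply_moves:
  series:
    - [[-0.4,-0.75,0],0,62]
    - [[-0.4,-0.75,0.2],0,62]
    - [[-0.4,-0.75,0.3],0,62]
    - [[-0.4,-0.75,0.3],0,62]
    - [[-0.4,-0.75,0.3],0,62]

```text
clock: 3.3
position: [0.3046, -0.342, 0.1944]
tool_rot: [[0.457, -0.889, 0.0], [-0.889, -0.457, -0.0], [0.001, -0.0, -1.0]]
force: [0.4, -0.2, -0.2]
grip_width: 0.0546
```

Emit:
apply_moves:
  series:
    - [[-0.4,-0.75,0.3],0,62]
    - [[-0.4,-0.75,0.3],0,62]
    - [[-0.4,-0.75,0.3],0,62]
    - [[-0.4,-0.75,0.3],0,62]
    - [[-0.4,-0.75,0.3],0,62]

```text
clock: 3.8
position: [0.402, -0.2025, 0.1344]
tool_rot: [[0.458, -0.889, 0.0], [-0.889, -0.458, -0.0], [0.001, -0.0, -1.0]]
force: [0.7, -0.6, -0.5]
grip_width: 0.0549
```

Emit:
apply_moves:
  series:
    - [[-0.4,-0.75,0.3],0,62]
    - [[-0.4,-0.75,0.3],0,62]
    - [[0,0,0],0,62]

```text
clock: 4.1
position: [0.4408, -0.1451, 0.1095]
tool_rot: [[0.461, -0.888, -0.002], [-0.888, -0.461, 0.002], [-0.002, 0.001, -1.0]]
force: [0.4, 0.2, -0.5]
grip_width: 0.0548
```

```bash
python3 - <<'E'
from h import *
to(.4408,-.1447,.05,np.radians(27))
f=eyes.grab_frame('side');cv2.imwrite('pics/s2.png',cv2.resize(f['image'][120:340,90:330,::-1],None,fx=2.5,fy=2.5))
E
```

```text
t4.1 pos [ 0.4408 -0.1451  0.1095] grip0.0548 F [ 0.4  0.2 -0.5] -> tool units [-0.005 -0.005  1.487] spin 0.05 j6 2.09
```

View pics/s2.png

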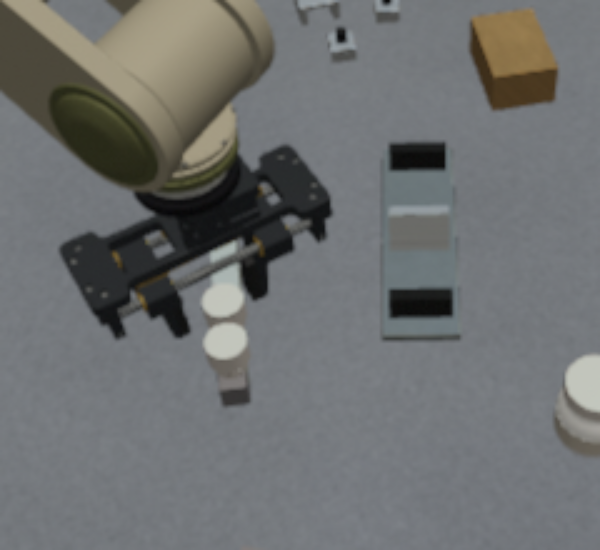

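Emit:
apply_moves:
  series:
    - [[0,0,0.6],0,62]
    - [[0,0,0.6],0,62]
    - [[0,0,0.27],0,62]
    - [[0,0,0],0,62]
    - [[0,0,0],0,20]

```text
clock: 4.65
position: [0.4404, -0.1486, 0.0528]
tool_rot: [[0.455, -0.891, 0.001], [-0.891, -0.455, -0.001], [0.001, -0.001, -1.0]]
force: [-0.6, -0.1, 0.4]
grip_width: 0.0487
```

Emit:
apply_moves:
  series:
    - [[0,0,0],0,20]
    - [[0,0,0],0,20]
    - [[0,0,0],0,20]
    - [[0,0,-0.1],0,20]
    - [[0,0,-0.3],0,20]

```text
clock: 5.15
position: [0.4396, -0.1476, 0.0678]
tool_rot: [[0.455, -0.891, -0.002], [-0.891, -0.455, 0.001], [-0.002, 0.001, -1.0]]
force: [0.2, 0.0, 0.1]
grip_width: 0.0353
```

Emit:
apply_moves:
  series:
    - [[0,0,-0.6],0,20]
    - [[0,0,-0.6],0,20]
    - [[0,0,0],0,20]

```text
clock: 5.45
position: [0.4413, -0.1486, 0.119]
tool_rot: [[0.455, -0.891, 0.004], [-0.891, -0.455, -0.003], [0.005, -0.003, -1.0]]
force: [0.8, -0.3, 1.1]
grip_width: 0.0353
```

```bash
cat >> h.py <<'E'
TC=np.array([.482,-.367]);TA=np.radians(71.9)
def pocket(i,c=TC,a=TA):
    u=np.array([np.cos(a),np.sin(a)]);v=np.array([u[1],-u[0]])
    return c+26.5e-3*(u*(1 if i&1 else -1)+v*(1 if i&2 else -1))
E
python3 - <<'E'
from h import *
f=eyes.grab_frame('top');o=outline_of('top','tray_in')
for q in o[:2]:
    ys,xs=np.nonzero(q['region']);P=p2w(f,np.c_[xs,ys],.012);print(q['confidence'],P.mean(0),cv2.minAreaRect((P[:,:2]*1000).astype(np.float32)))
for i in range(4): print(i,pocket(i)); to(*pocket(i),.06,np.radians(27))
cv2.imwrite('pics/t3.png',cv2.resize(f['image'][100:300,170:430,::-1],None,fx=2.5,fy=2.5))
E
```

```text
0.95 [ 0.48399454 -0.37184648  0.012     ] ((481.81854248046875, -367.3186340332031), (113.39727783203125, 114.41178131103516), 71.49956512451172)
0 [ 0.44857841 -0.38395574]
t5.5 pos [ 0.44   -0.1479  0.1161] grip0.0358 F [ 0.4 -0.1 -1.9] -> tool units [5.354 2.492 1.403] spin 0.0 j6 2.09
1 [ 0.46504426 -0.33357841]
t5.5 pos [ 0.44   -0.1479  0.1161] grip0.0358 F [ 0.4 -0.1 -1.9] -> tool units [4.42  1.553 1.403] spin 0.0 j6 2.09
2 [ 0.49895574 -0.40042159]
t5.5 pos [ 0.44   -0.1479  0.1161] grip0.0358 F [ 0.4 -0.1 -1.9] -> tool units [6.294 1.557 1.403] spin 0.0 j6 2.09
3 [ 0.51542159 -0.35004426]
t5.5 pos [ 0.44   -0.1479  0.1161] grip0.0358 F [ 0.4 -0.1 -1.9] -> tool units [5.359 0.618 1.403] spin 0.0 j6 2.09
```

View pics/t3.png

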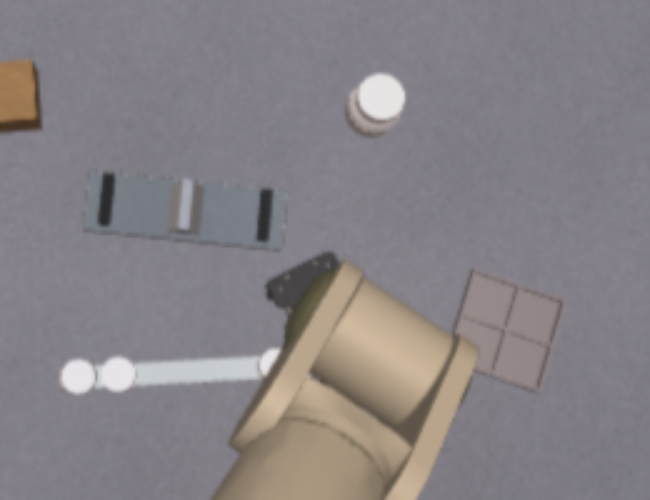

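The cap has left its pot (jaws at 35.3 mm). The tray is still at (370,232), and the next cap is visible at (275,364) in the crop. Next I carry this cap to pocket 3.

Emit:
apply_moves:
  series:
    - [[0.76,0.09,0],0,20]
    - [[0.77,0.09,0],0,20]
    - [[0.77,0.09,0],0,20]
    - [[0.77,0.09,0],0,20]
    - [[0.77,0.09,0],0,20]

```text
clock: 6.05
position: [0.4937, -0.2937, 0.1144]
tool_rot: [[0.454, -0.891, -0.002], [-0.891, -0.454, 0.002], [-0.003, 0.001, -1.0]]
force: [0.2, -0.2, -0.6]
grip_width: 0.0354
```

Emit:
apply_moves:
  series:
    - [[0.77,0.09,0],0,20]
    - [[0.77,0.08,0],0,20]
    - [[0,0,0.6],0,20]
    - [[0,0,0.8],0,20]
    - [[0,0,0],0,20]

```text
clock: 6.55
position: [0.5136, -0.349, 0.0546]
tool_rot: [[0.454, -0.891, -0.007], [-0.891, -0.454, 0.007], [-0.01, 0.003, -1.0]]
force: [-0.4, 0.5, -0.8]
grip_width: 0.0355
```

```bash
python3 - <<'E'
from h import *
to(*pocket(3),.0155,np.radians(27))
E
```

```text
t6.5 pos [ 0.5136 -0.349   0.0546] grip0.0355 F [-0.4  0.5 -0.8] -> tool units [ 0.054 -0.031  0.978] spin 0.0 j6 1.88
```

Emit:
apply_moves:
  series:
    - [[0.05,-0.03,0.3],0,20]
    - [[0,0,0.3],0,20]
    - [[0,0,0.25],0,20]
    - [[0,0,0.1],0,20]
    - [[0,0,0],0,20]

```text
clock: 7.05
position: [0.5177, -0.352, 0.0215]
tool_rot: [[0.455, -0.891, -0.001], [-0.891, -0.455, 0.0], [-0.001, 0.0, -1.0]]
force: [0.7, 0.3, 0.3]
grip_width: 0.0355
```

Emit:
apply_moves:
  series:
    - [[0,0,0],0,20]
    - [[0,0,0],0,20]

```text
clock: 7.25
position: [0.5181, -0.3523, 0.0225]
tool_rot: [[0.455, -0.891, 0.001], [-0.891, -0.455, -0.001], [0.001, -0.0, -1.0]]
force: [0.7, -0.3, -0.5]
grip_width: 0.0353
```

```bash
python3 - <<'E'
from h import *
to(*pocket(3),.0155,np.radians(27))
E
```

```text
t7.2 pos [ 0.5181 -0.3523  0.0225] grip0.0353 F [ 0.7 -0.3 -0.5] -> tool units [-0.081  0.033  0.176] spin 0.0 j6 1.89
```

Emit:
apply_moves:
  series:
    - [[-0.08,0.03,0.1],0,20]
    - [[0,0,0.07],0,20]
    - [[0,0,0],0,20]
    - [[0,0,0],0,56]
    - [[0,0,0],0,56]

```text
clock: 7.75
position: [0.5152, -0.3497, 0.015]
tool_rot: [[0.455, -0.891, -0.0], [-0.891, -0.455, 0.0], [-0.0, 0.0, -1.0]]
force: [0.1, 0.5, 0.4]
grip_width: 0.0483
```

Emit:
apply_moves:
  series:
    - [[0,0,0],0,56]
    - [[0,0,-0.3],0,60]
    - [[0,0,-0.6],0,62]
    - [[0,0,-0.8],0,62]
    - [[0,0,-0.8],0,62]

```text
clock: 8.25
position: [0.5152, -0.3498, 0.1169]
tool_rot: [[0.454, -0.891, 0.0], [-0.891, -0.454, -0.0], [0.0, -0.0, -1.0]]
force: [0.3, -0.1, 0.1]
grip_width: 0.055
```

```bash
python3 - <<'E'
from h import *
to(.438,-.1025,.11,np.radians(27))
f=eyes.grab_frame('top');cv2.imwrite('pics/x.png',f['image'][:,:,::-1])
g=eyes.grab_frame('side');cv2.imwrite('pics/y.png',g['image'][:,:,::-1])
for c,a,m in blobs((f['image'].min(2)>205)): print(c,a,p2w(f,c,.064)[0],p2w(f,c,.028)[0])
for c,a,m in blobs((g['image'].min(2)>150)): print('s',c,a,p2w(g,c,.064)[0],p2w(g,c,.028)[0])
E
```

```text
t8.2 pos [ 0.5152 -0.3498  0.1169] grip0.0550 F [ 0.3 -0.1  0.1] -> tool units [-6.384 -1.089  0.173] spin 0.0 j6 1.89
[322.07112971 138.07949791] 239 [ 0.73695021 -0.21933137  0.064     ] [ 0.74822279 -0.22694772  0.028     ]
[509.26415094 234.20754717] 53 [ 0.47973703 -0.7206148   0.064     ] [ 0.48235235 -0.7451033   0.028     ]
[280.19685039 245.60629921] 127 [ 0.43758328 -0.10324161  0.064     ] [ 0.4387798  -0.10695063  0.028     ]
[294.125      245.16666667] 48 [ 0.43944697 -0.14031275  0.064     ] [ 0.44070621 -0.1452695   0.028     ]
[216.51492537 249.2761194 ] 134 [0.42475071 0.06546851 0.064     ] [0.42551531 0.06743792 0.028     ]
[200.824 250.168] 125 [0.42163629 0.10683889 0.064     ] [0.42229607 0.11020074 0.028     ]
s [109.63793103  36.72413793] 58 [0.18333973 0.7864751  0.064     ] [0.16577764 0.85569885 0.028     ]
s [177.6069869  210.92139738] 229 [ 0.43443261 -0.02258026  0.064     ] [0.4287046  0.00851246 0.028     ]
s [329.16460905 272.79835391] 486 [ 0.73802972 -0.21430016  0.064     ] [ 0.74661034 -0.19224325  0.028     ]
s [335.57777778 288.95555556] 45 [ 0.7429383  -0.25120723  0.064     ] [ 0.75175026 -0.23088976  0.028     ]
s [220.23129252 355.87414966] 294 [ 0.51629388 -0.36186687  0.064     ] [ 0.51442402 -0.34676483  0.028     ]
```

Emit:
apply_moves:
  series:
    - [[-0.7,-0.12,0],0,62]
    - [[-0.71,-0.12,0],0,62]
    - [[-0.71,-0.12,0],0,62]
    - [[-0.71,-0.12,0],0,62]
    - [[-0.71,-0.12,0],0,62]

```text
clock: 8.85
position: [0.4717, -0.2116, 0.115]
tool_rot: [[0.454, -0.891, -0.0], [-0.891, -0.454, 0.0], [-0.0, 0.0, -1.0]]
force: [0.4, 0.3, -0.0]
grip_width: 0.0548
```

Emit:
apply_moves:
  series:
    - [[-0.71,-0.12,0],0,62]
    - [[-0.71,-0.12,0],0,62]
    - [[-0.71,-0.12,0],0,62]
    - [[-0.71,-0.12,0.1],0,62]
    - [[0,0,0.2],0,62]

```text
clock: 9.35
position: [0.4369, -0.1006, 0.1032]
tool_rot: [[0.457, -0.89, -0.0], [-0.89, -0.457, 0.0], [-0.0, 0.0, -1.0]]
force: [0.3, -0.2, 0.0]
grip_width: 0.0547
```

Emit:
apply_moves:
  series:
    - [[0,0,0],0,62]
    - [[0,0,0],0,62]

```text
clock: 9.55
position: [0.4381, -0.1037, 0.1031]
tool_rot: [[0.454, -0.891, 0.0], [-0.891, -0.454, -0.0], [0.0, 0.0, -1.0]]
force: [-0.2, -0.0, -0.3]
grip_width: 0.0544
```

```bash
python3 - <<'E'
from h import *
to(.438,-.1025,.051,np.radians(27))
E
```

```text
t9.6 pos [ 0.4381 -0.1037  0.1031] grip0.0544 F [-0.2 -0.  -0.3] -> tool units [-0.028 -0.01   1.303] spin -0.0 j6 2.18
```

Emit:
apply_moves:
  series:
    - [[-0.03,-0.01,0.5],0,62]
    - [[0,0,0.5],0,62]
    - [[0,0,0.3],0,62]
    - [[0,0,0],0,62]
    - [[0,0,0],0,20]

```text
clock: 10.05
position: [0.438, -0.1023, 0.0515]
tool_rot: [[0.454, -0.891, 0.0], [-0.891, -0.454, -0.0], [0.0, -0.0, -1.0]]
force: [0.8, 0.4, -0.7]
grip_width: 0.0487
```

Emit:
apply_moves:
  series:
    - [[0,0,0],0,20]
    - [[0,0,0],0,20]
    - [[0,0,0],0,20]
    - [[0,0,0],0,20]
    - [[0,0,-0.2],0,20]

```text
clock: 10.55
position: [0.4372, -0.1014, 0.0589]
tool_rot: [[0.454, -0.891, -0.001], [-0.891, -0.454, 0.001], [-0.001, 0.001, -1.0]]
force: [0.3, 0.3, 1.4]
grip_width: 0.0354
```

Emit:
apply_moves:
  series:
    - [[0,0,-0.4],0,20]
    - [[0,0,-0.6],0,20]
    - [[0,0,-0.3],0,20]
    - [[0,0,0],0,20]
    - [[0,0,0],0,20]

```text
clock: 11.05
position: [0.4374, -0.1014, 0.1109]
tool_rot: [[0.454, -0.891, -0.0], [-0.891, -0.454, 0.0], [-0.0, 0.0, -1.0]]
force: [-0.1, -0.6, -0.1]
grip_width: 0.0351
```

```bash
python3 - <<'E'
from h import *
to(*pocket(2),.11,np.radians(27))
E
```

```text
t11.1 pos [ 0.4374 -0.1014  0.1109] grip0.0351 F [-0.1 -0.6 -0.1] -> tool units [7.358 2.026 0.02 ] spin 0.0 j6 2.18
```

Emit:
apply_moves:
  series:
    - [[0.8,0.22,0],0,20]
    - [[0.82,0.23,0],0,20]
    - [[0.82,0.23,0],0,20]
    - [[0.82,0.23,0],0,20]
    - [[0.82,0.23,0],0,20]

```text
clock: 11.55
position: [0.4709, -0.2688, 0.1099]
tool_rot: [[0.454, -0.891, -0.002], [-0.891, -0.454, 0.002], [-0.002, 0.001, -1.0]]
force: [0.8, 0.4, 0.3]
grip_width: 0.0353
```

Emit:
apply_moves:
  series:
    - [[0.82,0.23,0],0,20]
    - [[0.82,0.22,0],0,20]
    - [[0.82,0.22,0],0,20]
    - [[0.82,0.22,0],0,20]
    - [[0,0,0.3],0,20]

```text
clock: 12.05
position: [0.4991, -0.4043, 0.0985]
tool_rot: [[0.452, -0.892, 0.001], [-0.892, -0.452, -0.002], [0.002, -0.0, -1.0]]
force: [-0.3, 0.3, -0.3]
grip_width: 0.0354
```

Emit:
apply_moves:
  series:
    - [[0,0,0.6],0,20]
    - [[0,0,0.7],0,20]
    - [[0,0,0.3],0,20]
    - [[0,0,0],0,20]
    - [[0,0,0],0,20]

```text
clock: 12.55
position: [0.4994, -0.4008, 0.0357]
tool_rot: [[0.455, -0.891, 0.0], [-0.891, -0.455, -0.0], [0.001, -0.0, -1.0]]
force: [0.8, 0.3, -0.2]
grip_width: 0.0354
```

```bash
python3 - <<'E'
from h import *
to(*pocket(2),.0155,np.radians(27))
E
```

```text
t12.6 pos [ 0.4994 -0.4008  0.0357] grip0.0354 F [ 0.8  0.3 -0.2] -> tool units [-0.012  0.006  0.506] spin 0.01 j6 1.81
```

Emit:
apply_moves:
  series:
    - [[-0.01,0,0.3],0,20]
    - [[0,0,0.2],0,20]
    - [[0,0,0],0,20]
    - [[0,0,0],0,56]
    - [[0,0,0],0,56]

```text
clock: 13.05
position: [0.4989, -0.4004, 0.015]
tool_rot: [[0.455, -0.891, -0.0], [-0.891, -0.455, 0.0], [-0.0, 0.0, -1.0]]
force: [0.3, -0.4, -0.3]
grip_width: 0.0486
```

Emit:
apply_moves:
  series:
    - [[0,0,0],0,56]
    - [[0,0,-0.3],0,60]
    - [[0,0,-0.6],0,62]
    - [[0,0,-0.8],0,62]
    - [[0,0,-0.7],0,62]

```text
clock: 13.55
position: [0.499, -0.4005, 0.1136]
tool_rot: [[0.455, -0.891, 0.001], [-0.891, -0.455, -0.001], [0.001, -0.0, -1.0]]
force: [0.0, -0.8, -0.1]
grip_width: 0.0548
```

Emit:
apply_moves:
  series:
    - [[-0.8,-0.26,0],0,62]
    - [[-0.8,-0.26,0],0,62]
    - [[-0.8,-0.26,0],0,62]
    - [[-0.8,-0.26,0],0,62]
    - [[-0.8,-0.26,0],0,62]

```text
clock: 14.05
position: [0.4723, -0.2331, 0.1121]
tool_rot: [[0.454, -0.891, 0.001], [-0.891, -0.454, -0.001], [0.001, -0.001, -1.0]]
force: [0.4, 0.1, -0.5]
grip_width: 0.0545
```

Emit:
apply_moves:
  series:
    - [[-0.8,-0.26,0],0,62]
    - [[-0.8,-0.26,0],0,62]
    - [[-0.8,-0.26,0],0,62]
    - [[-0.8,-0.26,0],0,62]
    - [[-0.8,-0.26,0],0,62]

```text
clock: 14.55
position: [0.446, -0.0669, 0.1121]
tool_rot: [[0.454, -0.891, 0.001], [-0.891, -0.454, -0.001], [0.001, -0.001, -1.0]]
force: [0.7, 0.7, 0.0]
grip_width: 0.0548
```

Emit:
apply_moves:
  series:
    - [[-0.8,-0.26,0],0,62]
    - [[-0.8,-0.26,0],0,62]
    - [[-0.8,-0.26,0],0,62]
    - [[-0.8,-0.26,0],0,62]
    - [[0,0,0.1],0,62]

```text
clock: 15.05
position: [0.4246, 0.0674, 0.1082]
tool_rot: [[0.458, -0.889, 0.002], [-0.889, -0.458, 0.0], [0.001, -0.002, -1.0]]
force: [-0.2, 0.2, -0.7]
grip_width: 0.0544
```

Emit:
apply_moves:
  series:
    - [[0,0,0],0,62]
    - [[0,0,0],0,62]

```text
clock: 15.25
position: [0.4254, 0.0641, 0.1075]
tool_rot: [[0.454, -0.891, 0.001], [-0.891, -0.454, -0.0], [0.0, -0.0, -1.0]]
force: [0.2, -0.1, -0.0]
grip_width: 0.0545
```

```bash
python3 - <<'E'
from h import *
to(.4252,.0651,.051,np.radians(27))
g=eyes.grab_frame('side');f=eyes.grab_frame('top')
cv2.imwrite('pics/s4.png',np.hstack([cv2.resize(g['image'][140:384,130:290,::-1],None,fx=2.4,fy=2.4),cv2.resize(f['image'][190:290,260:420,::-1],(400,585))]))
E
```

```text
t15.2 pos [0.4254 0.0641 0.1075] grip0.0545 F [ 0.2 -0.1 -0. ] -> tool units [-0.025 -0.007  1.412] spin -0.0 j6 2.55Traceback (most recent call last):
  File "<stdin>", line 4, in <module>
    return _nx.concatenate(arrs, 1, dtype=dtype, casting=casting)
           ~~~~~~~~~~~~~~~^^^^^^^^^^^^^^^^^^^^^^^^^^^^^^^^^^^^^^^
ValueError: all the input array dimensions except for the concatenation axis must match exactly, but along dimension 0, the array at index 0 has size 586 and the array at index 1 has size 585
```

Emit:
apply_moves:
  series:
    - [[-0.02,0,0.5],0,62]
    - [[0,0,0.5],0,62]
    - [[0,0,0.41],0,62]
    - [[0,0,0],0,62]
    - [[0,0,0],0,20]

```text
clock: 15.85
position: [0.425, 0.0651, 0.0511]
tool_rot: [[0.454, -0.891, 0.0], [-0.891, -0.454, -0.0], [0.0, -0.0, -1.0]]
force: [0.1, 0.4, -0.4]
grip_width: 0.0488
```

Emit:
apply_moves:
  series:
    - [[0,0,0],0,20]
    - [[0,0,0],0,20]
    - [[0,0,0],0,20]
    - [[0,0,0],0,20]
    - [[0,0,-0.2],0,20]

```text
clock: 16.35
position: [0.4243, 0.0656, 0.0587]
tool_rot: [[0.454, -0.891, -0.001], [-0.891, -0.454, 0.0], [-0.001, 0.001, -1.0]]
force: [-0.9, 0.8, 0.0]
grip_width: 0.0355
```

Emit:
apply_moves:
  series:
    - [[0,0,-0.4],0,20]
    - [[0,0,-0.6],0,20]
    - [[0,0,-0.3],0,20]
    - [[0,0,0],0,20]
    - [[0,0,0],0,20]

```text
clock: 16.85
position: [0.4244, 0.0656, 0.1106]
tool_rot: [[0.454, -0.891, -0.0], [-0.891, -0.454, 0.0], [-0.0, 0.0, -1.0]]
force: [-0.3, 0.2, -0.6]
grip_width: 0.0356
```

```bash
python3 - <<'E'
from h import *
to(*pocket(1),.11,np.radians(27))
g=eyes.grab_frame('side');f=eyes.grab_frame('top')
cv2.imwrite('pics/s4.png',np.hstack([cv2.resize(g['image'][140:384,130:290,::-1],(384,586)),cv2.resize(f['image'][150:290,290:410,::-1],(400,586))]))
E
```

```text
t16.9 pos [0.4244 0.0656 0.1106] grip0.0356 F [-0.3  0.2 -0.6] -> tool units [9.35  3.631 0.014] spin 0.0 j6 2.55
```

View pics/s4.png

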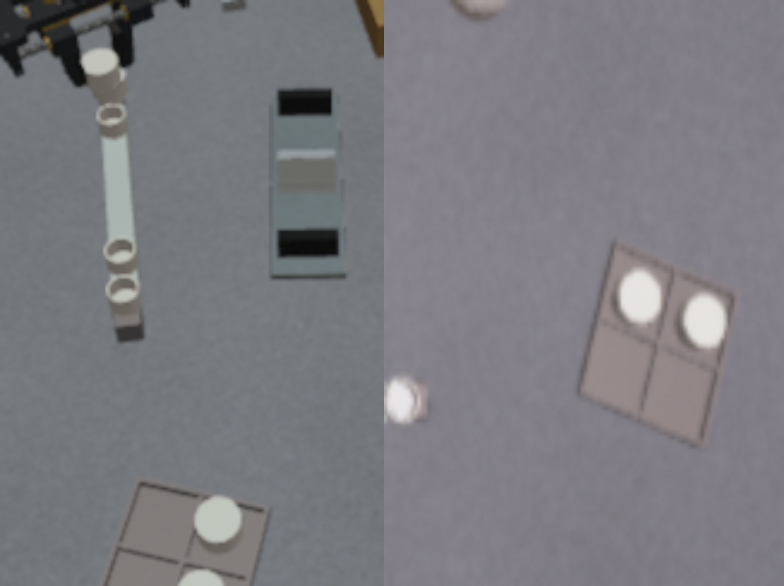

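The two caps sit well in the far pockets, near (637,296) and (704,320) in the right-hand view. The third cap is in the jaws and the tray has not moved. Pocket 1 next.

Emit:
apply_moves:
  series:
    - [[0.77,0.3,0],0,20]
    - [[0.78,0.3,0],0,20]
    - [[0.78,0.3,0],0,20]
    - [[0.78,0.3,0],0,20]
    - [[0.78,0.3,0],0,20]

```text
clock: 17.45
position: [0.4415, -0.1016, 0.11]
tool_rot: [[0.454, -0.891, -0.001], [-0.891, -0.454, 0.001], [-0.001, 0.001, -1.0]]
force: [0.8, -0.0, 0.2]
grip_width: 0.0354
```

Emit:
apply_moves:
  series:
    - [[0.78,0.3,0],0,20]
    - [[0.78,0.3,0],0,20]
    - [[0.78,0.3,0],0,20]
    - [[0.78,0.3,0],0,20]
    - [[0.78,0.31,0],0,20]

```text
clock: 17.95
position: [0.4587, -0.2679, 0.1098]
tool_rot: [[0.454, -0.891, -0.001], [-0.891, -0.454, 0.001], [-0.002, 0.001, -1.0]]
force: [0.7, 0.9, -0.8]
grip_width: 0.035
```

Emit:
apply_moves:
  series:
    - [[0.78,0.31,0],0,20]
    - [[0.78,0.31,0],0,20]
    - [[0,0,0.4],0,20]
    - [[0,0,0.7],0,20]
    - [[0,0,0.6],0,20]

```text
clock: 18.45
position: [0.4647, -0.3334, 0.0406]
tool_rot: [[0.454, -0.891, -0.001], [-0.891, -0.454, 0.001], [-0.002, 0.0, -1.0]]
force: [0.2, -0.3, 0.2]
grip_width: 0.0355
```

Emit:
apply_moves:
  series:
    - [[0,0,0.2],0,20]
    - [[0,0,0],0,20]
    - [[0,0,0],0,20]

```text
clock: 18.75
position: [0.4656, -0.3339, 0.0355]
tool_rot: [[0.455, -0.891, 0.001], [-0.891, -0.455, -0.001], [0.001, -0.0, -1.0]]
force: [1.0, -0.2, -1.2]
grip_width: 0.0354
```

```bash
python3 - <<'E'
from h import *
to(*pocket(1),.0155,np.radians(27))
E
```

```text
t18.8 pos [ 0.4656 -0.3339  0.0355] grip0.0354 F [ 1.  -0.2 -1.2] -> tool units [-0.013  0.01   0.499] spin 0.0 j6 1.84
```

Emit:
apply_moves:
  series:
    - [[-0.01,0.01,0.3],0,20]
    - [[0,0,0.2],0,20]
    - [[0,0,0],0,20]
    - [[0,0,0],0,56]
    - [[0,0,0],0,56]

```text
clock: 19.25
position: [0.4647, -0.3334, 0.0146]
tool_rot: [[0.455, -0.891, -0.0], [-0.891, -0.455, 0.0], [-0.0, 0.0, -1.0]]
force: [-0.1, 0.5, -1.1]
grip_width: 0.0487
```

Emit:
apply_moves:
  series:
    - [[0,0,0],0,56]
    - [[0,0,-0.3],0,60]
    - [[0,0,-0.6],0,62]
    - [[0,0,-0.8],0,62]
    - [[0,0,-0.7],0,62]

```text
clock: 19.75
position: [0.4649, -0.3335, 0.113]
tool_rot: [[0.455, -0.891, 0.001], [-0.891, -0.455, -0.001], [0.001, -0.0, -1.0]]
force: [0.5, -1.1, -0.9]
grip_width: 0.0545
```

Emit:
apply_moves:
  series:
    - [[-0.79,-0.31,0],0,62]
    - [[-0.79,-0.31,0],0,62]
    - [[-0.79,-0.31,0],0,62]
    - [[-0.79,-0.31,0],0,62]
    - [[-0.79,-0.31,0],0,62]

```text
clock: 20.25
position: [0.448, -0.1633, 0.1116]
tool_rot: [[0.454, -0.891, 0.001], [-0.891, -0.454, -0.001], [0.001, -0.001, -1.0]]
force: [1.1, 0.5, 0.3]
grip_width: 0.0549
```

Emit:
apply_moves:
  series:
    - [[-0.79,-0.31,0],0,62]
    - [[-0.79,-0.31,0],0,62]
    - [[-0.79,-0.31,0],0,62]
    - [[-0.79,-0.31,0],0,62]
    - [[-0.79,-0.31,0],0,62]

```text
clock: 20.75
position: [0.4314, 0.0057, 0.1117]
tool_rot: [[0.454, -0.891, 0.001], [-0.891, -0.454, -0.0], [0.001, -0.001, -1.0]]
force: [0.7, -0.0, -0.5]
grip_width: 0.0547
```

Emit:
apply_moves:
  series:
    - [[-0.79,-0.31,0],0,62]
    - [[-0.79,-0.31,0],0,62]
    - [[-0.79,-0.31,0],0,62]
    - [[0,0,0],0,62]
    - [[0,0,0.1],0,62]

```text
clock: 21.25
position: [0.422, 0.106, 0.1075]
tool_rot: [[0.456, -0.89, 0.002], [-0.89, -0.456, -0.0], [0.001, -0.002, -1.0]]
force: [0.1, -0.8, -0.4]
grip_width: 0.0548
```

Emit:
apply_moves:
  series:
    - [[0,0,0],0,62]
    - [[0,0,0],0,62]

```text
clock: 21.45
position: [0.4218, 0.1049, 0.1068]
tool_rot: [[0.453, -0.891, -0.0], [-0.891, -0.453, -0.0], [0.0, 0.0, -1.0]]
force: [-0.1, -0.5, 0.2]
grip_width: 0.0545
```

```bash
python3 - <<'E'
from h import *
to(.4222,.1066,.051,np.radians(27))
E
```

```text
t21.4 pos [0.4218 0.1049 0.1068] grip0.0545 F [-0.1 -0.5  0.2] -> tool units [-0.033 -0.028  1.394] spin -0.01 j6 2.64
```

Emit:
apply_moves:
  series:
    - [[-0.03,-0.03,0.5],0,62]
    - [[0,0,0.5],0,62]
    - [[0,0,0.4],0,62]
    - [[0,0,0],0,62]
    - [[0,0,0],0,20]

```text
clock: 21.95
position: [0.4224, 0.1069, 0.0511]
tool_rot: [[0.454, -0.891, 0.0], [-0.891, -0.454, -0.0], [0.0, -0.0, -1.0]]
force: [-0.4, 0.2, 0.1]
grip_width: 0.0483
```

Emit:
apply_moves:
  series:
    - [[0,0,0],0,20]
    - [[0,0,0],0,20]
    - [[0,0,0],0,20]
    - [[0,0,0],0,20]
    - [[0,0,-0.2],0,20]

```text
clock: 22.45
position: [0.4218, 0.1074, 0.0587]
tool_rot: [[0.454, -0.891, -0.001], [-0.891, -0.454, 0.0], [-0.001, 0.001, -1.0]]
force: [-0.0, 0.1, -0.1]
grip_width: 0.0354
```

Emit:
apply_moves:
  series:
    - [[0,0,-0.4],0,20]
    - [[0,0,-0.6],0,20]
    - [[0,0,-0.3],0,20]
    - [[0,0,0],0,20]
    - [[0,0,0],0,20]

```text
clock: 22.95
position: [0.4219, 0.1074, 0.1106]
tool_rot: [[0.455, -0.891, -0.0], [-0.891, -0.455, 0.0], [-0.0, 0.0, -1.0]]
force: [-0.1, 0.5, -0.3]
grip_width: 0.0354
```

```bash
python3 - <<'E'
from h import *
to(*pocket(0),.11,np.radians(27))
f=eyes.grab_frame('top');o=outline_of('top','tray_in')
for q in o[:1]:
    ys,xs=np.nonzero(q['region']);P=p2w(f,np.c_[xs,ys],.012);print(q['confidence'],q['extent'],cv2.minAreaRect((P[:,:2]*1000).astype(np.float32)))
for c,a,m in blobs((f['image'].min(2)>205)): print(c,a,p2w(f,c,.028)[0])
E
```

```text
t22.9 pos [0.4219 0.1074 0.1106] grip0.0354 F [-0.1  0.5 -0.3] -> tool units [11.245  4.99   0.014] spin 0.0 j6 2.65
0.88 [349.9, 206.3, 397.1, 255.2] ((482.45025634765625, -367.515869140625), (111.73152923583984, 110.3778305053711), 71.43943786621094)
[322.13278008 138.06224066] 241 [ 0.74827861 -0.22712682  0.028     ]
[366.42592593 220.40740741] 108 [ 0.51286645 -0.34719103  0.028     ]
[385.93269231 226.08653846] 104 [ 0.49813265 -0.40111305  0.028     ]
[509.26415094 234.20754717] 53 [ 0.48235235 -0.7451033   0.028     ]
[362.35514019 237.96261682] 107 [ 0.4640296  -0.33420837  0.028     ]
[294.21568627 245.29411765] 51 [ 0.440364   -0.14551806  0.028     ]
[278.50943396 246.45283019] 53 [ 0.43639005 -0.10231988  0.028     ]
```

Emit:
apply_moves:
  series:
    - [[0.8,0.35,0],0,20]
    - [[0.8,0.35,0],0,20]
    - [[0.8,0.35,0],0,20]
    - [[0.8,0.35,0],0,20]
    - [[0.8,0.35,0],0,20]

```text
clock: 23.55
position: [0.4321, -0.0682, 0.1101]
tool_rot: [[0.454, -0.891, -0.001], [-0.891, -0.454, 0.001], [-0.001, 0.001, -1.0]]
force: [0.2, -0.2, -0.6]
grip_width: 0.0358
```

Emit:
apply_moves:
  series:
    - [[0.8,0.35,0],0,20]
    - [[0.8,0.36,0],0,20]
    - [[0.8,0.36,0],0,20]
    - [[0.8,0.36,0],0,20]
    - [[0.8,0.36,0],0,20]

```text
clock: 24.05
position: [0.441, -0.2433, 0.1099]
tool_rot: [[0.454, -0.891, -0.001], [-0.891, -0.454, 0.001], [-0.002, 0.0, -1.0]]
force: [0.8, 0.0, 0.4]
grip_width: 0.0352
```

Emit:
apply_moves:
  series:
    - [[0.8,0.36,0],0,20]
    - [[0.81,0.36,0],0,20]
    - [[0.81,0.36,0],0,20]
    - [[0.81,0.36,0],0,20]
    - [[0,0,0.4],0,20]

```text
clock: 24.55
position: [0.4489, -0.3875, 0.0949]
tool_rot: [[0.452, -0.892, 0.002], [-0.892, -0.452, -0.003], [0.004, -0.0, -1.0]]
force: [-0.0, 0.6, -1.5]
grip_width: 0.0358
```

Emit:
apply_moves:
  series:
    - [[0,0,0.7],0,20]
    - [[0,0,0.6],0,20]
    - [[0,0,0.2],0,20]
    - [[0,0,0],0,20]
    - [[0,0,0],0,20]

```text
clock: 25.05
position: [0.4492, -0.3836, 0.0355]
tool_rot: [[0.455, -0.891, 0.001], [-0.891, -0.455, -0.001], [0.001, -0.0, -1.0]]
force: [0.1, -0.5, -0.4]
grip_width: 0.0353
```

```bash
python3 - <<'E'
from h import *
to(*pocket(0),.0155,np.radians(27))
E
```

```text
t25.1 pos [ 0.4492 -0.3836  0.0355] grip0.0353 F [ 0.1 -0.5 -0.4] -> tool units [0.    0.018 0.501] spin 0.01 j6 1.76
```

Emit:
apply_moves:
  series:
    - [[0,0.02,0.3],0,20]
    - [[0,0,0.2],0,20]
    - [[0,0,0],0,20]
    - [[0,0,0],0,56]
    - [[0,0,0],0,56]

```text
clock: 25.55
position: [0.4481, -0.3836, 0.0146]
tool_rot: [[0.455, -0.891, -0.0], [-0.891, -0.455, 0.0], [-0.0, 0.0, -1.0]]
force: [0.0, -0.1, 0.5]
grip_width: 0.0486
```

Emit:
apply_moves:
  series:
    - [[0,0,0],0,56]
    - [[0,0,-0.3],0,60]
    - [[0,0,-0.6],0,62]
    - [[0,0,-0.8],0,62]
    - [[0,0,-0.7],0,62]

```text
clock: 26.05
position: [0.4483, -0.3837, 0.1131]
tool_rot: [[0.455, -0.891, 0.001], [-0.891, -0.455, -0.001], [0.001, -0.0, -1.0]]
force: [0.2, -0.4, -0.4]
grip_width: 0.0543
```

Emit:
apply_moves:
  series:
    - [[0,0,0],-0.98,62]
    - [[0,0,0],-0.98,62]
    - [[0,0,0],-0.98,62]
    - [[0,0,0],-0.98,62]
    - [[0,0,0],-0.98,62]

```text
clock: 26.55
position: [0.4482, -0.3837, 0.1118]
tool_rot: [[0.917, -0.398, 0.001], [-0.398, -0.917, -0.001], [0.001, 0.0, -1.0]]
force: [-0.1, 0.2, -0.0]
grip_width: 0.0549
```

Emit:
apply_moves:
  series:
    - [[0,0,0],-0.98,62]
    - [[0,0,0],-0.98,62]
    - [[0,0,0],-0.98,62]
    - [[0,0,0],-0.98,62]
    - [[0,0,0],-0.98,62]

```text
clock: 27.05
position: [0.4482, -0.3837, 0.1117]
tool_rot: [[0.962, 0.272, 0.001], [0.272, -0.962, -0.001], [0.0, 0.001, -1.0]]
force: [0.3, -0.5, -0.0]
grip_width: 0.0544
```

Emit:
apply_moves:
  series:
    - [[0,0,0],-0.98,62]
    - [[0,0,0],-0.98,62]
    - [[0,0,0],-0.98,62]
    - [[0,0,0],-0.98,62]
    - [[0,0,0],-0.98,62]

```text
clock: 27.55
position: [0.4482, -0.3837, 0.1117]
tool_rot: [[0.574, 0.819, 0.001], [0.819, -0.574, -0.001], [-0.0, 0.001, -1.0]]
force: [-0.1, 0.2, 0.7]
grip_width: 0.0543
```

Emit:
apply_moves:
  series:
    - [[0,0,0],-0.98,62]
    - [[0,0,0],-0.98,62]
    - [[0,0,0],-0.98,62]
    - [[0,0,0],-0.98,62]
    - [[0,0,0],-1,62]

```text
clock: 28.05
position: [0.4482, -0.3837, 0.1117]
tool_rot: [[-0.075, 0.997, 0.001], [0.997, 0.075, -0.001], [-0.001, 0.0, -1.0]]
force: [0.2, -0.3, -0.1]
grip_width: 0.0547
```

```bash
python3 - <<'E'
from h import *
to(.4314,-.0188,.10,np.radians(4.3))
f=eyes.grab_frame('top');o=outline_of('top','carrier')
for q in o[:2]:
    ys,xs=np.nonzero(q['region']);P=p2w(f,np.c_[xs,ys],.028);print(q['confidence'],q['extent'],cv2.minAreaRect((P[:,:2]*1000).astype(np.float32)))
E
```

```text
t28.1 pos [ 0.4482 -0.3837  0.1117] grip0.0547 F [ 0.2 -0.3 -0.1] -> tool units [9.129 0.268 0.287] spin 0.0 j6 -0.98
0.88 [192.7, 240.9, 300.8, 257.1] ((428.3267517089844, -17.984954833984375), (30.640405654907227, 294.3599853515625), 3.8977274894714355)
0.27 [354.8, 232.3, 367.7, 247.3] ((459.8158264160156, -331.8592834472656), (35.64397048950195, 42.050621032714844), 1.1170275211334229)
```

Emit:
apply_moves:
  series:
    - [[0.76,0.02,0.02],0,62]
    - [[0.76,0.02,0.02],0,62]
    - [[0.76,0.02,0.02],0,62]
    - [[0.76,0.02,0.02],0,62]
    - [[0.76,0.02,0.02],0,62]

```text
clock: 28.65
position: [0.4415, -0.2306, 0.1073]
tool_rot: [[-0.065, 0.998, 0.001], [0.998, 0.065, -0.0], [-0.001, 0.001, -1.0]]
force: [0.8, -0.5, 0.6]
grip_width: 0.0546
```

Emit:
apply_moves:
  series:
    - [[0.76,0.02,0.02],0,62]
    - [[0.76,0.02,0.02],0,62]
    - [[0.76,0.03,0.02],0,62]
    - [[0.76,0.03,0.02],0,62]
    - [[0.76,0.03,0.02],0,62]

```text
clock: 29.15
position: [0.4361, -0.0786, 0.1033]
tool_rot: [[-0.065, 0.998, 0.001], [0.998, 0.065, -0.0], [-0.0, 0.001, -1.0]]
force: [0.3, -0.9, 1.4]
grip_width: 0.0546
```

Emit:
apply_moves:
  series:
    - [[0.76,0.02,0.02],0,62]
    - [[0.76,0.02,0.02],0,62]
    - [[0,0,0],0,62]
    - [[0,0,0],0,62]
    - [[0,0,0],0,62]

```text
clock: 29.65
position: [0.4338, -0.0197, 0.1014]
tool_rot: [[-0.067, 0.998, 0.001], [0.998, 0.067, -0.0], [-0.0, 0.001, -1.0]]
force: [-0.3, -0.6, -0.5]
grip_width: 0.055
```

```bash
cat >> h.py <<'E'
def ft(n=12,cam='side'):
    F=[];M=[]
    for _ in range(n):
        eyes.grab_frame(cam);s=bot.state();F.append(s['force']);M.append(s['ft_torque'])
    F=np.array(F);M=np.array(M);print('F',F.mean(0).round(3),F.std(0).round(2),'M',M.mean(0).round(4),M.std(0).round(4))
    return F.mean(0),M.mean(0)
E
python3 - <<'E'
from h import *
to(.4314,-.0188,.008,np.radians(4.3));ft()
g=eyes.grab_frame('top');cv2.imwrite('pics/t5.png',cv2.resize(g['image'][150:300,170:330,::-1],None,fx=3.5,fy=3.5))
E
```

```text
t29.6 pos [ 0.4338 -0.0197  0.1014] grip0.0550 F [-0.3 -0.6 -0.5] -> tool units [ 0.028 -0.06   2.336] spin -0.05 j6 -0.38
F [-0.028  0.089  0.369] [0.33 0.46 0.5 ] M [-0.0284 -0.0766 -0.0165] [0.0345 0.0316 0.0285]
```

View pics/t5.png

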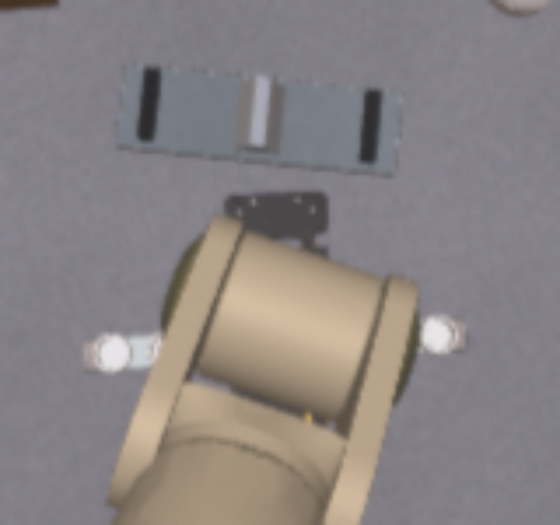

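The tool is over the middle of the bar, hovering between the bare pots. Next I descend and grip.

Emit:
apply_moves:
  series:
    - [[0.03,-0.06,0.6],-0.05,62]
    - [[0,0,0.7],0,62]
    - [[0,0,0.6],0,62]
    - [[0,0,0.4],0,62]
    - [[0,0,0],0,62]
  squeeze: 40

```text
clock: 30.8
position: [0.43, -0.0176, 0.0077]
tool_rot: [[-0.077, 0.997, -0.003], [0.997, 0.077, 0.001], [0.001, -0.003, -1.0]]
force: [-0.4, -0.4, -0.7]
grip_width: 0.0545
```

Emit:
apply_moves:
  series:
    - [[0,0,0],0,62]
    - [[0,0,0],0,45]
    - [[0,0,0],0,35]
    - [[0,0,0],0,15]
    - [[0,0,0],0,10]

```text
clock: 31.3
position: [0.4312, -0.018, 0.0094]
tool_rot: [[-0.077, 0.997, 0.001], [0.997, 0.077, -0.0], [-0.0, 0.001, -1.0]]
force: [-0.6, 1.1, -0.3]
grip_width: 0.0252
```

Emit:
apply_moves:
  series:
    - [[0,0,0],0,10]
    - [[0,0,0],0,10]
    - [[0,0,0],0,10]
    - [[0,0,-0.1],0,10]
    - [[0,0,-0.2],0,10]

```text
clock: 31.8
position: [0.4303, -0.0177, 0.0208]
tool_rot: [[-0.077, 0.997, -0.002], [0.997, 0.077, 0.001], [0.001, -0.002, -1.0]]
force: [0.0, -0.7, -3.8]
grip_width: 0.0235
```

Emit:
apply_moves:
  series:
    - [[0,0,-0.5],0,10]
    - [[0,0,-0.6],0,10]
    - [[0,0,-0.4],0,10]
    - [[0,0,0],0,10]
    - [[0,0,0],0,10]

```text
clock: 32.3
position: [0.4307, -0.0179, 0.0808]
tool_rot: [[-0.077, 0.997, -0.0], [0.997, 0.077, 0.0], [0.0, -0.0, -1.0]]
force: [0.7, -0.9, -5.5]
grip_width: 0.0239
```

```bash
python3 - <<'E'
from h import *
to(.6125,-.0034,.09,np.radians(-4.85));F,M=ft(20)
print('cog offset: x,y', -(M[1]+.0766)/(F[2]-.37) , (M[0]+.0284)/(F[2]-.37))
E
```

```text
t32.3 pos [ 0.4307 -0.0179  0.0808] grip0.0239 F [ 0.7 -0.9 -5.5] -> tool units [ 0.012  4.56  -0.232] spin 1.16 j6 -0.39
F [-0.091  0.256 -4.262] [0.61 0.44 0.51] M [-0.0602 -0.0852 -0.0099] [0.0261 0.0245 0.0201]
cog offset: x,y -0.0018587542664515707 0.006867383593529643
```

Emit:
apply_moves:
  series:
    - [[0,0,-0.2],0,10]
    - [[0,0,-0.3],0.3,10]
    - [[0,0,0],0.5,10]
    - [[0,0,0],0.36,10]
    - [[0,0,0],0,10]

```text
clock: 33.8
position: [0.4312, -0.018, 0.1017]
tool_rot: [[0.086, 0.996, 0.001], [0.996, -0.086, -0.0], [-0.0, 0.001, -1.0]]
force: [-0.9, -0.3, -4.1]
grip_width: 0.0238
```

Emit:
apply_moves:
  series:
    - [[0,0,0],0,10]

```text
clock: 33.9
position: [0.4311, -0.018, 0.1014]
tool_rot: [[0.084, 0.996, 0.0], [0.996, -0.084, -0.0], [-0.0, 0.0, -1.0]]
force: [-0.5, 1.7, -4.5]
grip_width: 0.0237
```

```bash
python3 - <<'E'
from h import *
to(.6119,-.0104,.10,np.radians(-4.85));F,M=ft(20)
f=eyes.grab_frame('top')
im=f['image'].astype(int);mm=np.zeros(im.shape[:2],bool);mm[165:205,195:290]=1
for c,a,m in blobs(mm&(im.min(2)>150),6): print('edge',c,a,p2w(f,c,.045)[0])
E
```

```text
t33.9 pos [ 0.4311 -0.018   0.1014] grip0.0237 F [-0.5  1.7 -4.5] -> tool units [0.567 4.488 0.037] spin 0.01 j6 -0.23
F [ 0.185 -0.056 -4.247] [0.36 0.51 0.51] M [-0.0821 -0.0568  0.0003] [0.0221 0.0296 0.034 ]
edge [243.85915493 180.92957746] 71 [ 0.61421571 -0.00360889  0.045     ]
```

Emit:
apply_moves:
  series:
    - [[0.08,0.6,0],0,10]
    - [[0.08,0.65,0],0,10]
    - [[0.08,0.65,0],0,10]
    - [[0.07,0.65,0],0,10]
    - [[0.07,0.65,0],0,10]

```text
clock: 35.45
position: [0.5608, -0.0136, 0.1009]
tool_rot: [[0.085, 0.996, -0.0], [0.996, -0.085, 0.0], [0.0, -0.0, -1.0]]
force: [0.0, -0.4, -3.9]
grip_width: 0.0235
```

Emit:
apply_moves:
  series:
    - [[0.07,0.65,0],0,10]
    - [[0.07,0.64,0],0,10]
    - [[0,0,0.3],0,10]
    - [[0,0,0.5],0,10]
    - [[0,0,0],0,10]

```text
clock: 35.95
position: [0.6096, -0.0122, 0.0659]
tool_rot: [[0.085, 0.996, -0.006], [0.996, -0.085, 0.001], [0.001, -0.007, -1.0]]
force: [-0.2, -0.6, -4.5]
grip_width: 0.0238
```

Emit:
apply_moves:
  series:
    - [[0,0,0],0,10]
    - [[0,0,0],0,10]

```text
clock: 36.15
position: [0.612, -0.0126, 0.0701]
tool_rot: [[0.085, 0.996, 0.001], [0.996, -0.085, -0.0], [-0.0, 0.001, -1.0]]
force: [-0.4, -0.3, -4.2]
grip_width: 0.0239
```

```bash
python3 - <<'E'
from h import *
to(.6117,-.0124,.0544,np.radians(-4.85))
g=eyes.grab_frame('side');f=eyes.grab_frame('top')
cv2.imwrite('pics/s6.png',np.hstack([cv2.resize(g['image'][130:310,180:340,::-1],(480,540)),cv2.resize(f['image'][130:230,200:300,::-1],(320,540))]))
E
```

```text
t36.1 pos [ 0.612  -0.0126  0.0701] grip0.0239 F [-0.4 -0.3 -4.2] -> tool units [ 0.006 -0.008  0.392] spin -0.01 j6 -0.13
```

View pics/s6.png

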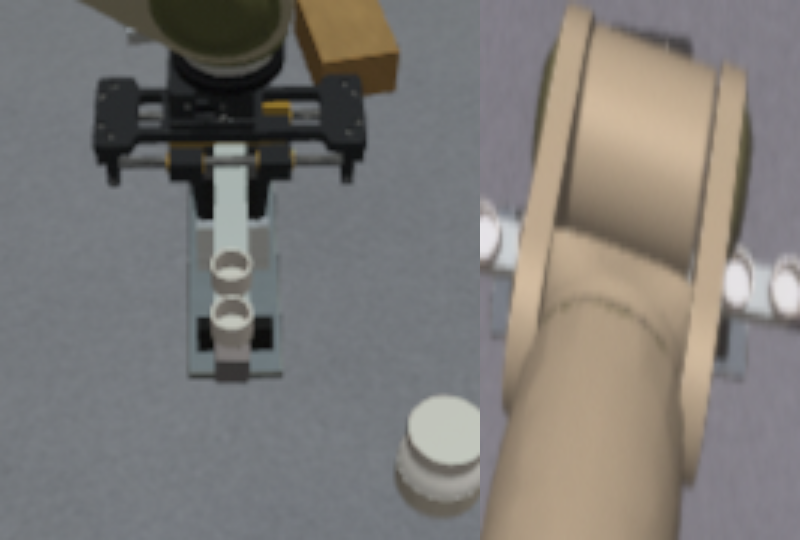

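The bar is above the stand and square to it, and the jar and carton are clear. I lower it gently onto the edge.

Emit:
apply_moves:
  series:
    - [[0,0,0.15],0,10]
    - [[0,0,0.12],0,10]
    - [[0,0,0.06],0,10]
    - [[0,0,0],0,10]
    - [[0,0,0],0,10]

```text
clock: 36.75
position: [0.6118, -0.0125, 0.0559]
tool_rot: [[0.085, 0.996, -0.0], [0.996, -0.085, 0.0], [0.0, -0.0, -1.0]]
force: [-0.3, 0.6, -4.5]
grip_width: 0.0234
```

Emit:
apply_moves:
  series:
    - [[0,0,0.04],0,10]
    - [[0,0,0],0,10]
    - [[0,0,0],0,10]

```text
clock: 37.05
position: [0.612, -0.0126, 0.0545]
tool_rot: [[0.085, 0.996, 0.001], [0.996, -0.085, -0.0], [-0.0, 0.001, -1.0]]
force: [1.8, -0.5, -4.0]
grip_width: 0.0236
```

```bash
python3 - <<'E'
from h import *
ft(4);to(.6117,-.0124,.0544,np.radians(-4.85))
E
```

```text
F [ 0.572 -0.08  -3.007] [0.47 0.41 0.51] M [-0.0888 -0.1631 -0.0145] [0.0616 0.0529 0.0516]
t37.2 pos [ 0.6119 -0.0126  0.0545] grip0.0235 F [ 0.4 -0.7 -2.5] -> tool units [ 0.004 -0.006  0.002] spin -0.0 j6 -0.13
```

Emit:
apply_moves:
  series:
    - [[0,0,0.02],0,10]
    - [[0,0,0.02],0,10]
    - [[0,0,0],0,10]

```text
clock: 37.55
position: [0.612, -0.0126, 0.0544]
tool_rot: [[0.085, 0.996, 0.001], [0.996, -0.085, -0.0], [-0.0, 0.001, -1.0]]
force: [-5.7, 0.1, 10.2]
grip_width: 0.0237
```

```bash
python3 - <<'E'
from h import *
ft(4);to(.6117,-.0124,.0544,np.radians(-4.85))
E
```

```text
F [-5.094 -0.356 10.215] [0.68 0.25 0.53] M [0.056  0.8478 0.0487] [0.0113 0.0081 0.0287]
t37.8 pos [ 0.612  -0.0126  0.0544] grip0.0238 F [-5.3 -0.2 10.8] -> tool units [ 0.005 -0.008 -0.001] spin -0.0 j6 -0.13
```

Emit:
apply_moves:
  series:
    - [[0,0,-0.03],0,10]
    - [[0,0,0],0,10]
    - [[0,0,0],0,30]
    - [[0,0,0],0,36]
    - [[0,0,0],0,42]

```text
clock: 38.25
position: [0.6118, -0.0125, 0.0538]
tool_rot: [[0.085, 0.996, 0.0], [0.996, -0.085, 0.0], [0.0, 0.0, -1.0]]
force: [-0.3, -0.1, -0.2]
grip_width: 0.0364
```

Emit:
apply_moves:
  series:
    - [[0,0,0],0,42]
    - [[0,0,0],0,42]
    - [[0,0,0],0,42]

```text
clock: 38.55
position: [0.6118, -0.0125, 0.0539]
tool_rot: [[0.085, 0.996, -0.0], [0.996, -0.085, 0.0], [0.0, -0.0, -1.0]]
force: [-0.0, 0.6, -0.0]
grip_width: 0.0368
```

```bash
python3 - <<'E'
from h import *
ft(3)
g=eyes.grab_frame('side')
im=cv2.cvtColor(g['image'],cv2.COLOR_RGB2BGR);cv2.imwrite('pics/s7.png',cv2.resize(im[110:310,190:320],None,fx=3,fy=3,interpolation=cv2.INTER_CUBIC))
u=np.array([np.cos(np.radians(85.15)),np.sin(np.radians(85.15)),0]);
tcp=np.array([.612,-.0126,.045])
for d in (-.126,-.084,.084,.126):
  for th in (-.09,0,.09):
    e=np.array([.6125,-.0034,.045]);r=tcp+d*u+[0,0,.05]-e;s=r@u
    print(d,th,w2p(g,tcp+d*u+[0,0,.05+th*s]).round(1))
E
```

```text
F [-0.084  0.284  0.412] [0.25 0.23 0.31] M [-0.0461 -0.0846  0.0156] [0.011  0.0301 0.0215]
-0.126 -0.09 [[256.6 234.4]]
-0.126 0 [[256.6 238.1]]
-0.126 0.09 [[256.7 241.6]]
-0.084 -0.09 [[256.4 219.4]]
-0.084 0 [[256.4 221.9]]
-0.084 0.09 [[256.5 224.4]]
0.084 -0.09 [[255.8 167.9]]
0.084 0 [[255.7 165.9]]
0.084 0.09 [[255.7 163.8]]
0.126 -0.09 [[255.6 156.9]]
0.126 0 [[255.6 153.7]]
0.126 0.09 [[255.6 150.5]]
```

View pics/s7.png

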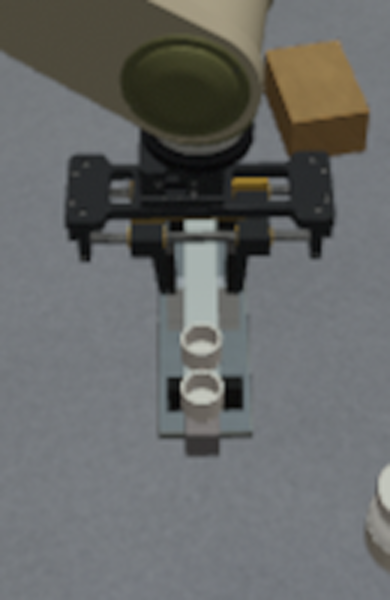

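Emit:
apply_moves:
  series:
    - [[0,0,-0.2],0,42]
    - [[0,0,-0.6],0,42]
    - [[0,0,-0.8],0,42]
    - [[0,0,-0.8],0,42]
    - [[0,-0.6,0],0,42]

```text
clock: 39.25
position: [0.5907, -0.0112, 0.1548]
tool_rot: [[0.085, 0.996, 0.009], [0.996, -0.085, -0.002], [-0.001, 0.01, -1.0]]
force: [0.4, 0.5, -1.2]
grip_width: 0.0367
```

Emit:
apply_moves:
  series:
    - [[0,-0.8,0],0,42]
    - [[0,-0.8,0],0,42]
    - [[0,-0.8,0],0,42]
    - [[0,-0.8,0],0,42]
    - [[0,0,0],0,42]

```text
clock: 39.75
position: [0.4577, 0.001, 0.1505]
tool_rot: [[0.085, 0.996, -0.001], [0.996, -0.085, 0.0], [0.0, -0.001, -1.0]]
force: [-0.7, 0.0, -0.2]
grip_width: 0.037
```

```bash
python3 - <<'E'
from h import *
to(.612,-.0125,.0539,np.radians(-4.85))
g=eyes.grab_frame('side');f=eyes.grab_frame('top')
cv2.imwrite('pics/s8.png',np.hstack([cv2.resize(g['image'][130:270,210:310,::-1],(430,600),interpolation=cv2.INTER_CUBIC),cv2.resize(f['image'][120:280,190:290,::-1],(370,600),interpolation=cv2.INTER_CUBIC)]))
E
```

```text
t39.8 pos [0.4577 0.001  0.1505] grip0.0370 F [-0.7  0.  -0.2] -> tool units [-0.009  3.876  2.41 ] spin -0.0 j6 -0.17
```

View pics/s8.png

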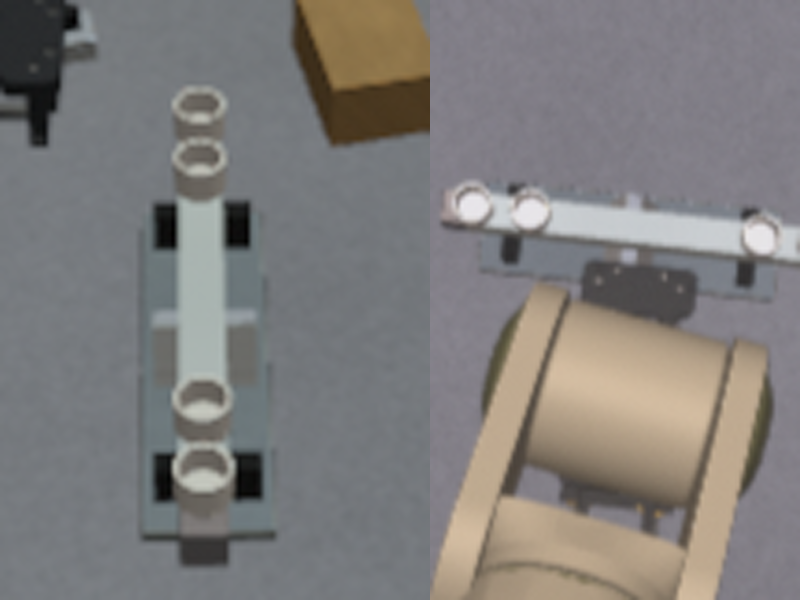

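All four pot rims in the side view lie a constant 1.1 px or so from the level prediction. The bar therefore balances level and clear of the stops, with nothing touching it. Now I locate the saddle.

```bash
python3 - <<'E'
from h import *
f=eyes.grab_frame('top');g=eyes.grab_frame('side')
for n,ff in (('top',f),('side',g)):
    for o in outline_of(n,'saddle')[:3]:
        e=o['extent'];ys,xs=np.nonzero(o['region']);P=p2w(ff,np.c_[xs,ys],.025)
        print(n,e,round(o['confidence'],2),len(xs),cv2.minAreaRect((P[:,:2]*1000).astype(np.float32)))
im=f['image'].astype(int);mm=np.zeros(im.shape[:2],bool);mm[170:240,90:165]=1
for c,a,m in blobs(mm&(im.max(2)<70),3): print('tab',c,a,p2w(f,c,.042)[0])
bright=mm&(im.min(2)>140)
for c,a,m in blobs(bright,25):
    ys,xs=np.nonzero(m);P=p2w(f,np.c_[xs,ys],.025);print('steel',c,a,cv2.minAreaRect((P[:,:2]*1000).astype(np.float32)))
cv2.imwrite('pics/sd.png',np.hstack([cv2.resize(f['image'][190:235,90:150,::-1],(480,360),interpolation=cv2.INTER_CUBIC),cv2.resize(g['image'][95:145,190:230,::-1],(288,360),interpolation=cv2.INTER_CUBIC)]))
E
```

```text
top [194.1, 170.1, 303.4, 193.3] 0.69 1303 ((618.8402099609375, -13.930831909179688), (311.4263000488281, 40.10409164428711), 84.97106170654297)
top [95.4, 209.2, 114.2, 228.7] 0.64 264 ((498.8677978515625, 380.20947265625), (48.375694274902344, 45.32490158081055), 8.667009353637695)
top [138.6, 196.0, 151.9, 207.0] 0.63 138 ((552.2760009765625, 272.5621643066406), (28.186622619628906, 36.98849868774414), 1.1928025484085083)
side [193.4, 103.8, 216.6, 124.5] 0.66 234 ((498.12469482421875, 373.7919921875), (51.59413528442383, 86.85236358642578), 9.695148468017578)
side [243.8, 114.7, 245.5, 132.6] 0.62 84 ((606.96826171875, 322.502197265625), (49.55253219604492, 20.011188507080078), 85.40642547607422)
side [228.7, 136.4, 232.7, 146.2] 0.5 32 ((560.939697265625, 255.67999267578125), (33.56059265136719, 8.230640411376953), 86.86617279052734)
tab [121.5 181.8] 10 [0.60507848 0.33540753 0.042     ]
tab [142.16666667 201.16666667] 6 [0.55212493 0.27494435 0.042     ]
tab [101.68965517 219.27586207] 29 [0.50009393 0.38167996 0.042     ]
steel [122.97058824 181.88235294] 68 ((608.6854248046875, 338.00286865234375), (29.08799171447754, 29.440532684326172), 85.9677505493164)
steel [143.01204819 201.60240964] 83 ((553.56591796875, 278.0974426269531), (25.377206802368164, 31.54576873779297), 1.1927396059036255)
steel [103.41242938 219.64971751] 177 ((501.04083251953125, 383.8257751464844), (47.0908203125, 39.60143280029297), 11.572253227233887)
```

View pics/sd.png

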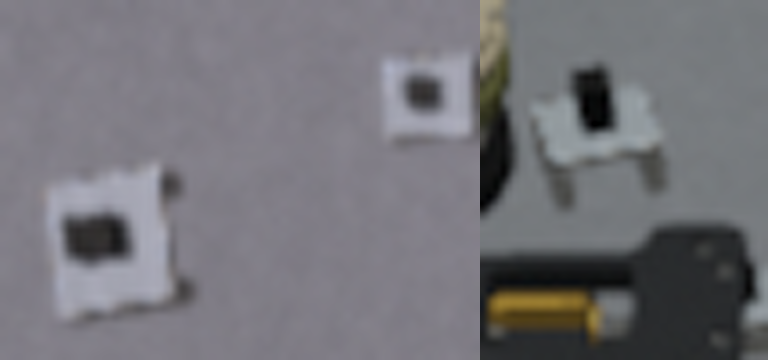

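The saddle has been knocked and is now at about (0.500, 0.383), with its tab at top-view pixel (102,219). Its 47 x 40 mm outline matches the largest size, and it is turned about 11°.

Emit:
apply_moves:
  series:
    - [[0,0,0],-0.9,45]
    - [[0,0,0],-1,45]
    - [[0,0,0],0,45]

```text
clock: 40.35
position: [0.4607, 0.0003, 0.1498]
tool_rot: [[-0.18, 0.984, -0.0], [0.984, 0.18, 0.0], [0.0, -0.0, -1.0]]
force: [-0.1, 0.4, -0.3]
grip_width: 0.0398
```

```bash
python3 - <<'E'
from h import *
to(.500,.383,.10,np.radians(10.5))
g=eyes.grab_frame('side');im=g['image'].astype(int);mm=np.zeros(im.shape[:2],bool);mm[95:122,200:212]=1
for c,a,m in blobs(mm&(im.max(2)<70),3): print('tab',c,a,p2w(g,c,.036)[0])
E
```

```text
t40.4 pos [4.607e-01 3.000e-04 1.498e-01] grip0.0398 F [-0.1  0.4 -0.3] -> tool units [9.233 2.691 1.245] spin -0.01 j6 -0.44
tab [205.27777778 108.05555556] 36 [0.50093542 0.38660416 0.036     ]
```

Emit:
apply_moves:
  series:
    - [[0.75,0.22,0],0,45]
    - [[0.77,0.22,0],0,45]
    - [[0.77,0.22,0],0,45]
    - [[0.77,0.22,0],0,45]
    - [[0.77,0.22,0],0,45]

```text
clock: 40.9
position: [0.4764, 0.1604, 0.1499]
tool_rot: [[-0.175, 0.985, 0.0], [0.985, 0.175, 0.0], [0.0, 0.0, -1.0]]
force: [0.9, 0.2, 0.1]
grip_width: 0.0395
```

Emit:
apply_moves:
  series:
    - [[0.77,0.22,0],0,45]
    - [[0.77,0.22,0],0,45]
    - [[0.77,0.23,0.2],0,45]
    - [[0.77,0.23,0.3],0,45]
    - [[0.77,0.23,0.3],0,45]

```text
clock: 41.4
position: [0.4933, 0.3201, 0.1174]
tool_rot: [[-0.175, 0.985, 0.0], [0.985, 0.175, 0.0], [0.0, 0.0, -1.0]]
force: [0.1, 0.4, 1.0]
grip_width: 0.0394
```

Emit:
apply_moves:
  series:
    - [[0.77,0.23,0.3],0,45]
    - [[0.77,0.23,0.2],0,45]
    - [[0,0,0],0,45]
    - [[0,0,0],0,45]
    - [[0,0,0],0,45]

```text
clock: 41.9
position: [0.5004, 0.3818, 0.0981]
tool_rot: [[-0.177, 0.984, 0.0], [0.984, 0.177, -0.0], [-0.0, 0.0, -1.0]]
force: [-0.5, 0.0, -0.0]
grip_width: 0.04
```

```bash
python3 - <<'E'
from h import *
to(.5003,.384,.029,np.radians(10.5))
g=eyes.grab_frame('side');cv2.imwrite('pics/s9.png',cv2.resize(g['image'][60:240,150:310,::-1],None,fx=3.3,fy=3.3,interpolation=cv2.INTER_CUBIC))
E
```

```text
t41.9 pos [0.5004 0.3818 0.0981] grip0.0400 F [-0.5  0.  -0. ] -> tool units [0.055 0.007 1.729] spin -0.04 j6 0.29
```

View pics/s9.png

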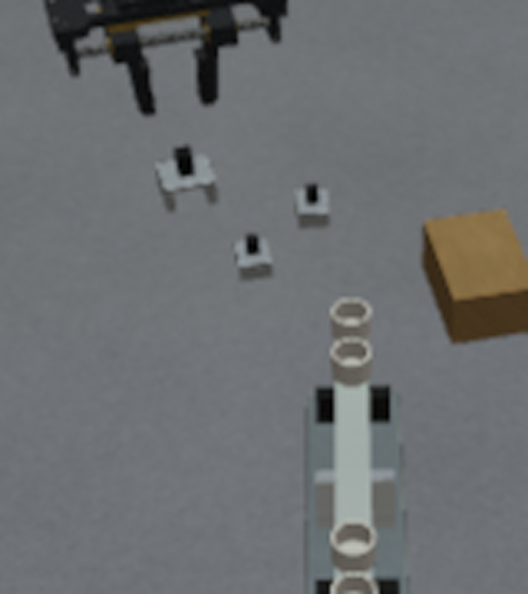

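The bar is still level, and the open jaws are above the saddle tab at (183,160) in this crop. Descending to grip.

Emit:
apply_moves:
  series:
    - [[0.05,0.01,0.6],0,45]
    - [[0,0,0.6],0,45]
    - [[0,0,0.4],0,45]
    - [[0,0,0.13],0,45]
    - [[0,0,0],0,45]
  squeeze: 20

```text
clock: 42.45
position: [0.5003, 0.3843, 0.0287]
tool_rot: [[-0.178, 0.984, -0.0], [0.984, 0.178, -0.0], [-0.0, -0.0, -1.0]]
force: [0.6, -0.5, 1.2]
grip_width: 0.0395
```

Emit:
apply_moves:
  series:
    - [[0,0,0],0,45]
    - [[0,0,0],0,30]
    - [[0,0,0],0,20]
    - [[0,0,0],0,8]
    - [[0,0,0],0,3]

```text
clock: 42.95
position: [0.5003, 0.3846, 0.029]
tool_rot: [[-0.179, 0.984, 0.001], [0.984, 0.179, 0.0], [0.0, 0.001, -1.0]]
force: [1.1, 0.1, 0.7]
grip_width: 0.0139
```

Emit:
apply_moves:
  series:
    - [[0,0,0],0,3]
    - [[0,0,0],0,3]
    - [[0,0,0],0,3]

```text
clock: 43.25
position: [0.5004, 0.3846, 0.029]
tool_rot: [[-0.179, 0.984, 0.001], [0.984, 0.179, 0.0], [0.0, 0.001, -1.0]]
force: [0.9, 0.3, 2.6]
grip_width: 0.0141
```

```bash
python3 - <<'E'
from h import *
to(.5003,.384,.029,np.radians(10.5))
f=eyes.grab_frame('top');im=f['image'].astype(int);mm=np.zeros(im.shape[:2],bool);mm[200:235,85:125]=1
E
```

```text
t43.2 pos [0.5004 0.3846 0.029 ] grip0.0141 F [0.9 0.3 2.6] -> tool units [-0.016 -0.005 -0.001] spin -0.02 j6 0.29
```

Emit:
apply_moves:
  series:
    - [[0,0,-0.2],0,3]
    - [[0,0,-0.6],0,3]
    - [[0,0,-0.8],0,3]
    - [[0,0,-0.8],0,3]
    - [[0,0,-0.6],0,3]

```text
clock: 43.8
position: [0.5002, 0.3846, 0.151]
tool_rot: [[-0.179, 0.984, 0.001], [0.984, 0.179, 0.001], [0.0, 0.001, -1.0]]
force: [0.0, 0.9, -1.9]
grip_width: 0.014
```

Emit:
apply_moves:
  series:
    - [[0,0,0],0.9,3]
    - [[0,0,0],1,3]
    - [[0,0,0],0,3]
    - [[0,0,0],0,3]

```text
clock: 44.2
position: [0.5, 0.3845, 0.1487]
tool_rot: [[0.081, 0.997, -0.001], [0.997, -0.081, -0.0], [-0.0, -0.001, -1.0]]
force: [0.4, -0.1, -1.0]
grip_width: 0.0136
```

```bash
python3 - <<'E'
from h import *
to(.612,-.0034,.14,np.radians(-4.85))
g=eyes.grab_frame('side');f=eyes.grab_frame('top')
for n in ('top','side'):
    print(n,[(o['extent'],round(o['confidence'],2)) for o in outline_of(n,'saddle')][:3])
cv2.imwrite('pics/s10.png',np.hstack([cv2.resize(g['image'][60:140,170:250,::-1],(400,400),interpolation=cv2.INTER_CUBIC),cv2.resize(f['image'][180:260,70:150,::-1],(400,400),interpolation=cv2.INTER_CUBIC)]))
print(w2p(g,bot.state()['position']),w2p(f,bot.state()['position']))
E
```

```text
t44.2 pos [0.5    0.3845 0.1487] grip0.0136 F [ 0.4 -0.1 -1. ] -> tool units [-9.437  3.581  0.218] spin 0.02 j6 0.55
top [([136.8, 195.5, 152.4, 207.7], 0.68), ([83.4, 208.8, 101.0, 227.6], 0.58), ([350.2, 208.9, 398.7, 260.0], 0.39)]
side [([193.9, 65.4, 210.3, 86.4], 0.7), ([173.5, 340.1, 240.8, 384.0], 0.52), ([221.4, 132.2, 233.2, 145.8], 0.41)]
[[201.12023804  74.70020273]] [[ 85.91947892 215.05352316]]
```

View pics/s10.png

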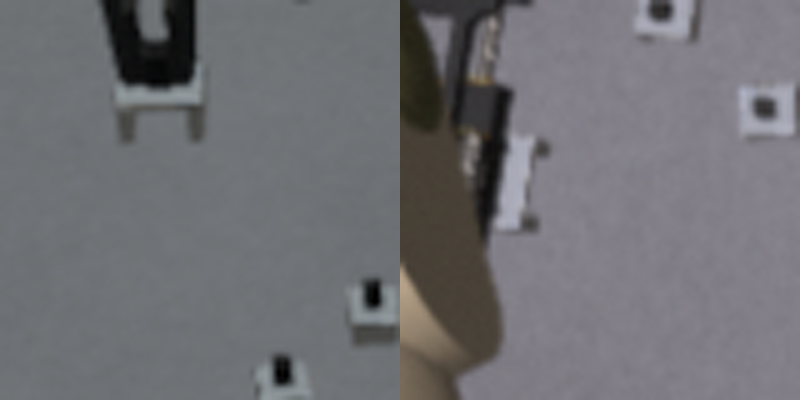

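```bash
python3 - <<'E'
from h import *
f=eyes.grab_frame('top');g=eyes.grab_frame('side')
print(p2w(f,[96.5,216],.1445),p2w(f,[97.5,216],.1445))
P=np.array([[.5,.3645,.1447],[.5,.3645,.1397]]);print('exp',w2p(f,P),w2p(g,P))
print(f['image'][214:219,88:104].mean(0).mean(1).round()); print(g['image'][74:88,200:204].mean(1).mean(1).round())
E
```

```text
[[0.49873021 0.35990459 0.1445    ]] [[0.49877967 0.35744612 0.1445    ]]
exp [[ 94.64800956 215.44221637]
 [ 95.36188509 215.65552386]] [[201.29935048  80.12278179]
 [201.48468624  81.7192757 ]]
[ 20.  57. 122. 168. 174. 174. 170. 137. 125. 133. 135. 132. 132. 133.
 133. 131.]
[ 11.  10.   8.  58. 120. 147. 126.  89. 103. 116. 116. 116. 116. 115.]
```

Emit:
apply_moves:
  series:
    - [[-0.7,0.27,0],0,3]
    - [[-0.73,0.28,0],0,3]
    - [[-0.73,0.28,0],0,3]
    - [[-0.73,0.28,0],0,3]
    - [[-0.73,0.28,0],0,3]

```text
clock: 45.0
position: [0.5435, 0.2344, 0.1488]
tool_rot: [[0.084, 0.996, 0.0], [0.996, -0.084, 0.0], [0.0, 0.0, -1.0]]
force: [0.4, 0.2, -0.8]
grip_width: 0.0133
```

Emit:
apply_moves:
  series:
    - [[-0.73,0.28,0],0,3]
    - [[-0.73,0.28,0],0,3]
    - [[-0.73,0.28,0],0,3]
    - [[-0.73,0.28,0],0,3]
    - [[-0.73,0.28,0],0,3]

```text
clock: 45.5
position: [0.5869, 0.0841, 0.1488]
tool_rot: [[0.084, 0.996, 0.0], [0.996, -0.084, 0.0], [0.0, 0.0, -1.0]]
force: [0.4, 0.4, -1.7]
grip_width: 0.0139
```

Emit:
apply_moves:
  series:
    - [[-0.73,0.28,0],0,3]
    - [[-0.73,0.27,0],0,3]
    - [[-0.73,0.27,0],0,3]
    - [[0,0,0],0,3]
    - [[0,0,0],0,3]

```text
clock: 46.0
position: [0.6117, -0.005, 0.1485]
tool_rot: [[0.086, 0.996, -0.0], [0.996, -0.086, 0.0], [0.0, -0.0, -1.0]]
force: [0.5, -0.0, -2.0]
grip_width: 0.0139
```

Emit:
apply_moves:
  series:
    - [[0,0,0],0,3]
    - [[0,0,0.2],0,3]
    - [[0,0,0],0,3]
    - [[0,0,0],0,3]

```text
clock: 46.4
position: [0.6116, -0.0042, 0.1404]
tool_rot: [[0.084, 0.996, -0.001], [0.996, -0.084, 0.0], [0.0, -0.001, -1.0]]
force: [0.3, -0.7, -1.6]
grip_width: 0.0138
```

```bash
python3 - <<'E'
from h import *
to(.6127,-.0034,.106,np.radians(-4.85))
g=eyes.grab_frame('side');f=eyes.grab_frame('top')
cv2.imwrite('pics/s11.png',np.hstack([cv2.resize(g['image'][130:270,210:310,::-1],(430,600),interpolation=cv2.INTER_CUBIC),cv2.resize(f['image'][140:240,190:310,::-1],(360,600),interpolation=cv2.INTER_CUBIC)]))
E
```

```text
t46.4 pos [ 0.6116 -0.0042  0.1404] grip0.0138 F [ 0.3 -0.7 -1.6] -> tool units [0.022 0.026 0.86 ] spin 0.0 j6 -0.11
```

View pics/s11.png

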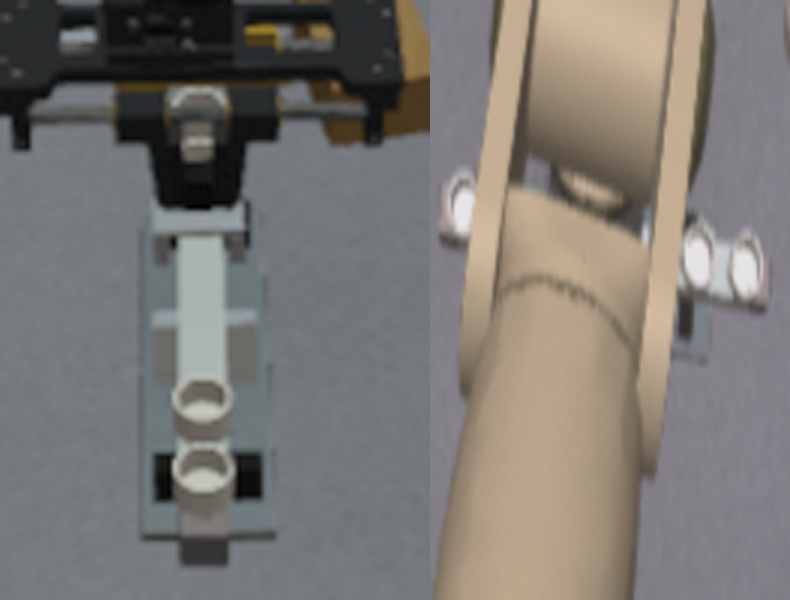

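The saddle is held square above the bar, its legs at crop x 163 and 238, symmetric about the bar centre at about 201. Before lowering I check the lateral centring numerically.

```bash
python3 - <<'E'
from h import *
g=eyes.grab_frame('side');im=g['image'].astype(int)
u=np.array([.0846,.9964,0]);v=np.array([.9964,-.0846,0]);b=np.array([.6127,-.0034,.073])
for d in (-.05,-.03,-.01):
    l,r=w2p(g,b+d*u-.012*v)[0],w2p(g,b+d*u+.012*v)[0];y=int(round((l[1]+r[1])/2))
    row=im[y,240:275,1].astype(float)
    grad=np.diff(row);i0=15
    e1=240.5+np.argmax(grad[:i0]);e2=240.5+i0+np.argmin(grad[i0:])
    print(y,'exp',l[0].round(1),r[0].round(1),'meas',e1,e2,row.astype(int))
b=np.array([.6116,-.0042,.1404-.029]);
print('legs exp outer',w2p(g,b-.02*u-.023*v),w2p(g,b-.02*u+.023*v),'measured', 210+155/4.3,210+247/4.3,130+262/4.286)
E
```

```text
213 exp 250.8 261.8 meas 250.5 262.5 [120 119 106 111 118 113 108 106 106 106 106 148 175 181 181 181 181 181
 181 181 181 181 147 107 107 106 107 107 106 110 115 126 124 120 121]
206 exp 250.8 261.6 meas 251.5 262.5 [123 122 106 109 116 126 129 126 126 125 126 149 173 179 180 179 179 179
 179 180 180 180 150 117 118 114 110 111 110 116 119 116 115 117 118]
199 exp 250.8 261.5 meas 250.5 261.5 [121 121 106 109 117 117 117 116 115 116 117 151 174 180 179 179 180 179
 179 179 180 172 142 117 118 118 117 118 118 118 118 108 110 117 118]
legs exp outer [[244.96466544 191.30054173]] [[266.13064357 191.02141517]] measured 246.04651162790697 267.4418604651163 191.12925804946337
```

Emit:
apply_moves:
  series:
    - [[0.02,0.01,0.3],0,3]
    - [[0,0,0.3],0,3]
    - [[0,0,0.2],0,3]
    - [[0,0,0],0,3]
    - [[0,0,0],0,3]

```text
clock: 47.05
position: [0.6123, -0.004, 0.1086]
tool_rot: [[0.085, 0.996, -0.0], [0.996, -0.085, 0.0], [0.0, -0.0, -1.0]]
force: [-0.1, -0.3, -1.5]
grip_width: 0.0139
```

```bash
python3 - <<'E'
from h import *
to(.6127,-.0034,.083,np.radians(-4.85))
g=eyes.grab_frame('side');im=g['image']
cv2.imwrite('pics/s12.png',cv2.resize(im[165:245,225:290,::-1],None,fx=7,fy=7,interpolation=cv2.INTER_CUBIC))
E
```

```text
t47.0 pos [ 0.6123 -0.004   0.1086] grip0.0139 F [-0.1 -0.3 -1.5] -> tool units [0.017 0.008 0.639] spin -0.01 j6 -0.11
```

View pics/s12.png

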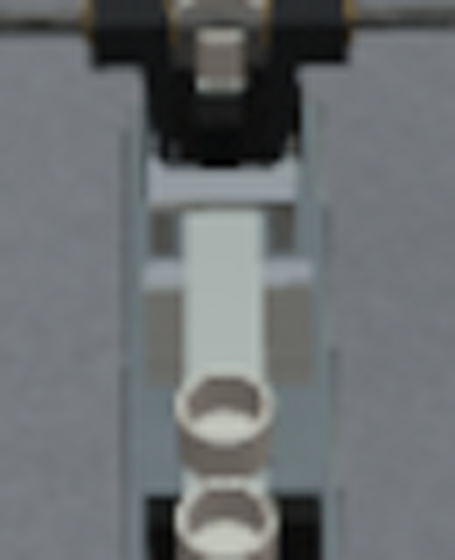

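The roof spans x 148–297 (centre 222.5) and the bar 184–262 (centre 223), so it is well centred. Lowering slowly.

Emit:
apply_moves:
  series:
    - [[0.01,0,0.12],0,3]
    - [[0,0,0.12],0,3]
    - [[0,0,0.12],0,3]
    - [[0,0,0.1],0,3]
    - [[0,0,0],0,3]

```text
clock: 47.6
position: [0.612, -0.0035, 0.0896]
tool_rot: [[0.085, 0.996, -0.001], [0.996, -0.085, 0.0], [0.0, -0.001, -1.0]]
force: [-0.0, -0.1, -0.9]
grip_width: 0.0137
```

Emit:
apply_moves:
  series:
    - [[0,0,0.1],0,3]
    - [[0,0,0.04],0,3]
    - [[0,0,0],0,3]
    - [[0,0,0],0,3]

```text
clock: 48.0
position: [0.6124, -0.0036, 0.0848]
tool_rot: [[0.085, 0.996, 0.0], [0.996, -0.085, 0.0], [0.0, 0.0, -1.0]]
force: [0.1, 0.1, -0.8]
grip_width: 0.0141
```

```bash
python3 - <<'E'
from h import *
ft(4);to(.6127,-.0034,.082,np.radians(-4.85))
E
```

```text
F [ 0.324 -0.195 -0.93 ] [0.59 0.68 0.58] M [-0.0303 -0.047   0.0023] [0.0293 0.0172 0.0202]
t48.2 pos [ 0.6124 -0.0036  0.0848] grip0.0136 F [-0.5 -0.1 -1.8] -> tool units [0.007 0.007 0.071] spin -0.0 j6 -0.11
```

Emit:
apply_moves:
  series:
    - [[0,0,0.03],0,3]
    - [[0,0,0],0,3]
    - [[0,0,0.02],0,3]
    - [[0,0,0],0,3]

```text
clock: 48.6
position: [0.6123, -0.0036, 0.0826]
tool_rot: [[0.085, 0.996, -0.0], [0.996, -0.085, 0.0], [0.0, -0.0, -1.0]]
force: [-0.7, 0.2, -0.5]
grip_width: 0.014
```

Emit:
apply_moves:
  series:
    - [[0,0,0.01],0,3]
    - [[0,0,0],0,3]
    - [[0,0,0],0,3]

```text
clock: 48.9
position: [0.6123, -0.0036, 0.0823]
tool_rot: [[0.085, 0.996, 0.0], [0.996, -0.085, 0.0], [0.0, 0.0, -1.0]]
force: [0.2, 0.0, -0.6]
grip_width: 0.0142
```

```bash
python3 - <<'E'
from h import *
ft(6);to(.6127,-.0034,.082,np.radians(-4.85))
E
```

```text
F [-0.279 -0.055 -1.367] [0.46 0.47 0.45] M [-0.0322 -0.0757 -0.0246] [0.0405 0.0331 0.025 ]
t49.2 pos [ 0.6123 -0.0036  0.0823] grip0.0138 F [-0.3  0.1 -0.9] -> tool units [0.005 0.009 0.008] spin -0.0 j6 -0.11
```

Emit:
apply_moves:
  series:
    - [[0,0,0.01],0,3]
    - [[0,0,0],0,3]
    - [[0,0,0],0,17]
    - [[0,0,0],0,18]
    - [[0,0,0],0,20]

```text
clock: 49.7
position: [0.6124, -0.0036, 0.082]
tool_rot: [[0.085, 0.996, 0.0], [0.996, -0.085, -0.0], [-0.0, 0.0, -1.0]]
force: [-0.2, 0.2, 0.0]
grip_width: 0.0178
```

Emit:
apply_moves:
  series:
    - [[0,0,0],0,24]
    - [[0,0,0],0,28]
    - [[0,0,0],0,32]
    - [[0,0,0],0,32]
    - [[0,0,0],0,32]

```text
clock: 50.2
position: [0.6123, -0.0036, 0.0819]
tool_rot: [[0.085, 0.996, 0.0], [0.996, -0.085, -0.0], [-0.0, 0.0, -1.0]]
force: [-0.1, 0.2, 0.0]
grip_width: 0.0285
```

Emit:
apply_moves:
  series:
    - [[0,0,-0.2],0,32]
    - [[0,0,-0.4],0,32]
    - [[0,0,-0.7],0,32]
    - [[0,0,-0.8],0,32]
    - [[0,0,-0.3],0,32]

```text
clock: 50.7
position: [0.6134, -0.0037, 0.1816]
tool_rot: [[0.085, 0.996, 0.005], [0.996, -0.085, -0.001], [-0.001, 0.005, -1.0]]
force: [0.0, 0.2, 0.5]
grip_width: 0.0283
```

Emit:
apply_moves:
  series:
    - [[0,-0.8,0],0,32]
    - [[0,-0.8,0],0,32]
    - [[0,-0.8,0],0,32]
    - [[0,-0.8,0],0,32]
    - [[0,-0.8,0],0,32]

```text
clock: 51.2
position: [0.4514, 0.0102, 0.1775]
tool_rot: [[0.085, 0.996, -0.001], [0.996, -0.085, 0.0], [0.0, -0.001, -1.0]]
force: [-0.1, -0.0, 0.3]
grip_width: 0.0281
```

Emit:
apply_moves:
  series:
    - [[-0.6,-0.5,0],0,32]
    - [[-0.8,0,0],0,32]
    - [[-0.8,0,0],0,32]
    - [[-0.8,0,0],0,32]
    - [[0,0,0],0,32]

```text
clock: 51.7
position: [0.4224, -0.1104, 0.1776]
tool_rot: [[0.089, 0.996, -0.0], [0.996, -0.089, -0.0], [-0.0, -0.0, -1.0]]
force: [0.1, -0.1, 0.2]
grip_width: 0.0281
```

```bash
python3 - <<'E'
from h import *
to(.6127,-.0034,.082,np.radians(-4.85))
g=eyes.grab_frame('side');f=eyes.grab_frame('top')
e=np.array([.6125,-.0034,.045])
im=f['image'].astype(int);mm=np.zeros(im.shape[:2],bool);mm[165:200,225:265]=1
for c,a,m in blobs(mm&(im.max(2)<75),4): print('tab top',c,a,p2w(f,c,.111)[0])
im=g['image'].astype(int);mm[:]=0;mm[165:225,245:268]=1
for c,a,m in blobs(mm&(im.max(2)<75),4): print('tab side',c,a,p2w(g,c,.109)[0])
u=np.array([.0846,.9964,0]);tcp=np.array([.612,-.0126,.045])
for d in (-.126,-.084,.084,.126):
  print(d,[w2p(g,tcp+d*u+[0,0,.05+th*(d-.009)])[0].round(1) for th in (-.09,0,.09)])
for c,a,m in blobs((f['image'].min(2)>205)): print(c,a,p2w(f,c,.028)[0])
cv2.imwrite('pics/s13.png',np.hstack([cv2.resize(g['image'][130:270,210:310,::-1],(430,600),interpolation=cv2.INTER_CUBIC),cv2.resize(f['image'][150:220,190:310,::-1],(370,216),interpolation=cv2.INTER_CUBIC) if 0 else cv2.resize(f['image'][120:280,190:290,::-1],(370,600),interpolation=cv2.INTER_CUBIC)]))
E
```

```text
t51.7 pos [ 0.4224 -0.1104  0.1776] grip0.0281 F [ 0.1 -0.1  0.2] -> tool units [3.088 4.501 2.389] spin -0.03 j6 -0.44
tab top [244.5 179. ] 20 [ 0.60651923 -0.00454525  0.111     ]
tab side [264.61904762 182.        ] 63 [0.63270505 0.00355847 0.109     ]
tab side [248.  182.5] 50 [0.59585187 0.00583564 0.109     ]
tab side [256.16981132 191.60377358] 53 [ 0.61132313 -0.02336885  0.109     ]
-0.126 [array([256.6, 234.4]), array([256.6, 238.1]), array([256.7, 241.6])]
-0.084 [array([256.4, 219.4]), array([256.4, 221.9]), array([256.5, 224.4])]
0.084 [array([255.8, 167.9]), array([255.8, 165.9]), array([255.7, 163.8])]
0.126 [array([255.6, 156.9]), array([255.6, 153.7]), array([255.6, 150.5])]
[322.09583333 138.05416667] 240 [ 0.74830034 -0.22702033  0.028     ]
[201.20512821 174.79487179] 39 [0.63259385 0.11700646 0.028     ]
[216.32608696 176.52173913] 46 [0.62853948 0.07419795 0.028     ]
[278.58333333 183.        ] 48 [ 0.61367789 -0.10186749  0.028     ]
[294.63636364 184.88636364] 44 [ 0.60922874 -0.14723229  0.028     ]
[366.37383178 220.39252336] 107 [ 0.51290508 -0.34704674  0.028     ]
[385.88349515 226.05825243] 103 [ 0.49820856 -0.40097897  0.028     ]
[509.26415094 234.20754717] 53 [ 0.48235235 -0.7451033   0.028     ]
[362.30188679 237.95283019] 106 [ 0.46405363 -0.33406147  0.028     ]
[380.5625     244.51785714] 112 [ 0.44702972 -0.3840357   0.028     ]
```

View pics/s13.png

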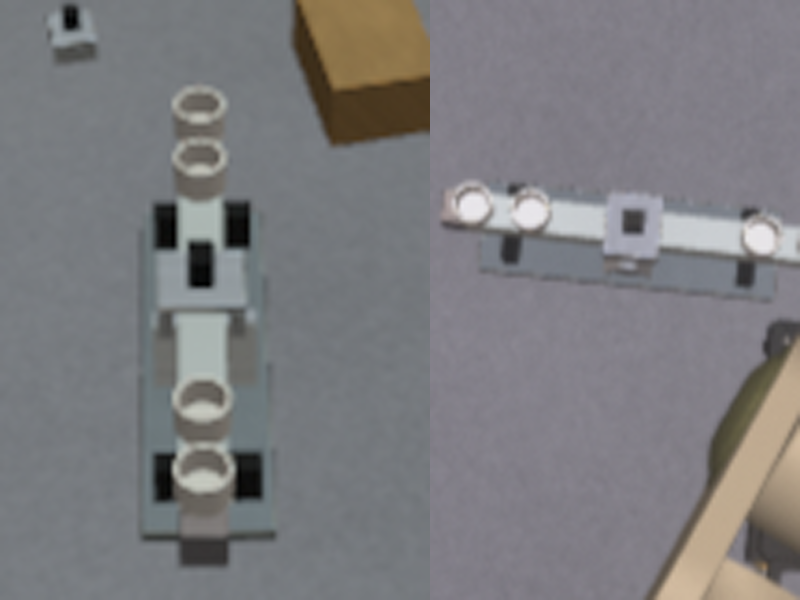

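The bar is level with unchanged rim positions and sits clear of both stops. The saddle is astride it over the edge, and all four caps are in their pockets. The gripper is clear, so I hand in.

```bash
python3 -c "
from station import order
print(order.sign_off())"
```

```text
the job is handed in; nothing more can be done
None
```

I handed the job in at about 52 s on the robot's clock, with every step done; the hand-in reports no verdict.

- **Caps:** all four went into their own tray pockets, open side down. The last picture shows each within about 2 mm of where I placed it.
- **Bar:** I found its balance point from the wrist moment, roughly 9 mm from where I gripped it. It balanced at the first release, so I did not have to move it along. In the last picture the four pot rims look unchanged from the earlier view that matched a level bar, and the bar sits clear of both stops.
- **Saddle:** it was knocked about 4 cm aside during the run, so I found it again before gripping. It now sits astride the bar, within about 1 mm of the edge's centre line in the top view.
- **Jar and carton:** I never went near either. The jar measures in the same place as at the start. I did not measure the carton.

**Weaker checks:**
- The side camera was no use for finding the saddle tab at the end, because the dark stops broke up the image. The saddle's final position therefore rests on the top camera and the arm's own position.
- The two moment readings put the balance point at 7 mm and 12 mm, which only just agree within their noise. The level bar is the real proof.

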